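# Tighten the reactor lid nut with a ring wrench in short strokes

### The job

Take the big ring wrench from the rubber mat and use it to tighten the hexagon nut on the reactor's lid clockwise (seen from above) until the nut's pointer is fully home against the stop lug; the two cheek plates allow only a short swing, so lift the ring off and set it back on the nut for each new stroke. Then lay the wrench back flat on the mat, right way up and wholly on it, and let go. Turn the nut only with the wrench, never with the gripper, and leave the other things on the bench where they are.

Things in the scene. Friction and masses are not known exactly. Their poses are not given: they have to be found in the camera images.
- reactor: Small steel bench reactor, immovable, on the left or the right: base plate 185 x 165 x 12 mm, round vessel of 106 mm diameter, lid 75 mm above the bench with a big hexagon nut in its middle; small gauge low at the +x side. Origin: on the bench under the nut's axis; z up; its -x side is roughly towards the robot.
- cheek_gap (a point): Point midway between the reactor's two aluminium cheek plates, 66 mm from the nut's axis in the reactor's -x direction, at their top (135 mm above the bench). The plates (34 mm long, 8 mm thick) stand 49 to 85 mm from the axis and stop the seated wrench's handle at 0.576 rad (33 degrees) either side of the reactor's -x direction.
- stop_lug (a point): Middle of the fixed stop lug on the lid's edge (7 x 12 mm, 9 mm high), 42 mm from the nut's axis, at the reactor's +x side; the nut's pointer ends up beside it, touching its +y face.
- nut (a joint): Angle of the nut in rad; grows as the nut is turned clockwise seen from above; 0 is the loose end of its travel and 1.8 the hard stop, where the pointer meets the lug (home). Starts between 0.12 and 0.5. Friction of about 0.45 N m holds it wherever it is left.
- nut_seat (a point): Point on the nut's axis on the upper face of its 52 mm washer (79 mm above the bench), where the underside of the seated ring rests; turns with the nut. The hexagon, 40 mm across flats, rises 18 mm above it, a 16 mm stud 26 mm above it. One corner of the hexagon lies on this point's x axis (parallel to the reactor's x axis at joint 0).
- pointer_tip (a point): Tip of the flat pointer (9 mm wide, 4 mm thick) on the nut's washer, 46 mm from the nut's axis; it turns with the nut and lies in the reactor's +x direction when the nut is home.
- wrench: Big steel ring wrench, 195 mm long, 0.3 kg. Origin: centre of the underside of its ring (62 mm outside, 24 mm high, twelve-point opening); z up; handle along -x. The ring fits over the nut when the wrench's x axis is a multiple of 30 degrees (0.5236 rad) from the x axis of nut_seat, with about 0.13 rad of play either way and 1 mm sideways.
- wrench_grip (a point): Point in the middle of the handle's cross-section, 105 mm from the ring's centre, 24 mm above the underside. The straight handle, 18 mm wide and 20 mm high (14 to 34 mm above the underside), runs from 29 to 165 mm from the ring's centre. Centre of mass: some 57 mm from the ring's centre.
- wrench_foot (a point): Centre of the underside of the foot (18 mm diameter) under the far end of the wrench's handle, 155 mm from the ring's centre; it keeps the lying wrench level.
- mat_top (a point): Centre of the upper face of the flat black rubber mat (260 mm along its x, 160 mm along its y, 4 mm thick, fixed to the bench), on which the wrench lies at the start with its handle roughly towards the robot.
- spanner: Bystander: small open-ended spanner, 150 mm long, lying between the mat and the reactor on the robot's side.
- beaker: Bystander: glass beaker, 72 mm wide, 85 mm high, beyond the middle; origin at its underside.
- wash_bottle: Bystander: white plastic bottle, 64 mm wide, 150 mm high, far right.
- reagent_jar: Bystander: amber glass jar, 70 mm wide, 100 mm high, far left.
- flask: Bystander: conical glass flask, 88 mm wide, 120 mm high, at the left.
- boss_head: Bystander: small dark clamp block with a rod, 28 mm high, at the right.
- dish: Bystander: white ceramic bowl, 90 mm wide, 30 mm high, at the left.
Things that resemble listed ones, but are neither listed nor needed, are in the scene too. What is shaped like the wrench but yellow is not meant.

How it is judged:
By the outcome, as a careful person would: the job done as asked, in the order asked, and still so for the second after the job is handed in, with the robot touching nothing.
It also fails if it takes over 69 s, if anything falls off the work surface, if the arm or the gripper's body presses on something with over 40 N, if the wrist force passes 120 N, or if a joint passes its speed limit or range.

### The arm

A 6-joint arm with a two-finger parallel gripper is mounted at the origin on the work surface. World frame = base frame: x ahead of the robot, y to its left, z up, the work surface at z = 0. Lengths are in m, angles in rad, forces in N, time in s.
With the tool pointing down it reaches from about 0.3 to 0.775 m from the base axis. Payload 14.6 kg.
Tool frame: the origin (TCP) lies at the very end of the fingers, on their centre line; the grasp point (between the pads) lies 19 mm behind it; z points along the fingers, y is the direction in which the jaws open and shut (so a half turn about z gives the same grasp; the last joint's range is limited). The gripper opens to 85 mm and grips with 20 to 120 N. Pads are 22 mm wide; open, the fingers measure 114 mm over their backs; the gripper's body (76 mm by 85 mm) begins 54 mm behind the grasp point. The pads swing forward as they close: fully open they stand 13 mm farther back than shut.
Start: joints at [-1.236, 0.3, 1.521, -0, 1.321, -0.067], TCP at [0.215, -0.506, 0.231] pointing down, gripper open.
Joint ranges: [-3.03, 3.03], [-0.79, 2.21], [0.23, 2.52], [-1.04, 4.18], [0, 3.07], [-2.55, 2.55]. Speed limits (rad/s): [2.22, 2.22, 2.57, 3.14, 3.14, 3.14].

### API

Orientations are given as a unit quaternion [x, y, z, w].
In Python, from bench import robot, get_image, ticket gives the robot as it stands.
- The arm moves only by the shell command python3 -m inch 'ROWS' [FORCE]. ROWS is JSON, a list of rows, each a list of 3 entries, a list of its own where there are three numbers: the shift along the tool's x, y, z in m, then the turn, a rotation vector about the tool's x, y, z in rad, then the opening, from 0 (shut) to 1 (fully open). In form: [[[dx, dy, dz], [wx, wy, wz], hand], ...]. A call has 1 to 5 rows; each row shifts and turns the pose as measured when the row begins, along the tool's axes as they then stand; what a row does not reach is not made up. A row lasts 1/8 s, in which the tool goes at most 62.5 mm and 10.7 degrees, less where a joint would pass 70% of its speed; a pose out of reach is approached as far as the arm can. A call is refused whole if a number of a shift passes 0.0625 or a number of a turn 0.188, either way. A call with a gripper value outside its range is refused whole. The fingers move at their own pace and stop on an object; FORCE is the grip in N (left out, the last holds). Time passes only in rows, so rows that do not move let the fingers close. It gives the time, the measured TCP pose, the force and the opening at its end, in the units of the state.
- robot.observe(): the state, without advancing time (a new reading comes with each control period).
- get_image(name): name is "scene" or "top"; returns a dict with "frame" (400x640x3 uint8, red, green, blue), "range_z" (400x640 float32, m along the optical axis (not along the pixel's ray), 0 where there is no reading), "intrinsics" (3x3 intrinsics, pixels), "origin" and "rotation" of the camera in the world. Camera axes: x right, y up, looking along -z (the intrinsics and any distortion apply to the point x, -y, -z); pixel columns grow to the right and rows downward; lengths in m; the calibration is good to about 2 mm. A picture is of the moment at which its call begins.
- ticket.sign_off(): hands the job in, once; it reports no verdict.
The state is a dict: "clock": time; "q": joint angles; "joint_vel": joint speeds; "joint_torque": joint torques, N m; "eef_pos": TCP position; "ee_rot": TCP orientation; "force": force on the tool from outside, world axes, zero at the start; "moment": the same for the moment, N m; "opening": finger opening in m.
Only numpy, scipy, OpenCV 4.12 (cv2) and the standard library are available. Lean on these libraries where they do the work, as an engineer would, in place of code of your own. Each camera call takes 0.05 s, during which the arm holds its last target.

## Working session

There is one attempt and no reset: what is moved stays moved. The work goes in short steps, Python scripts to look and compute and a shell command to move; the robot and the scene stay as the last step left them, time stands still between calls to the robot, and variables do not carry over. Pictures are saved under pics/ and viewed, and the job is handed in when it is done.

```bash
ls -la; mkdir -p pics; python3 - <<'E'
from bench import robot,get_image
import cv2,numpy as np
s=robot.observe()
for k,v in s.items(): print(k,np.round(v,4))
for n in ("scene","top"):
    d=get_image(n)
    cv2.imwrite(f"pics/{n}0.png",d["frame"][:,:,::-1])
    np.savez(f"pics/{n}0.npz",**d)
    print(n,d["intrinsics"],d["origin"],d["rotation"],d.keys())
E
```

```text
total 12
drwxr-xr-x  3 agent agent 4096 Dec  6 23:02 .
drwxr-xr-x 23 root  root  4096 Dec  6 23:02 ..
drwxr-xr-x  2 agent agent 4096 Dec  6 23:02 pics
clock 0.0
q [-1.2356  0.3005  1.5216  0.      1.3207 -0.0666]
joint_vel [ 0.0002  0.001   0.0008 -0.     -0.0011  0.0005]
joint_torque [-8.00000e-04 -5.43497e+01 -3.61798e+01 -2.00000e-04  3.90000e-03
 -1.00000e-04]
eef_pos [ 0.215  -0.506   0.2307]
ee_rot [ 9.799e-01  1.996e-01 -1.000e-04 -6.000e-04]
force [-0.2332  0.5737  0.3834]
moment [-0.0185 -0.0235  0.0039]
opening 0.0855
scene [[392.3015908    0.         314.61041424]
 [  0.         392.3015908  200.55417666]
 [  0.           0.           1.        ]] [0.88770156 0.54328313 0.98771072] [0.09206097 0.29057596 0.90931554 0.28325895] dict_keys(['frame', 'range_z', 'intrinsics', 'origin', 'rotation'])
top [[458.96069485   0.         315.83869559]
 [  0.         458.96069485 205.62636814]
 [  0.           0.           1.        ]] [ 0.39299194 -0.00527514  1.32668829] [ 0.04723346 -0.03718474 -0.70024118  0.71137092] dict_keys(['frame', 'range_z', 'intrinsics', 'origin', 'rotation'])
```

View pics/scene0.png

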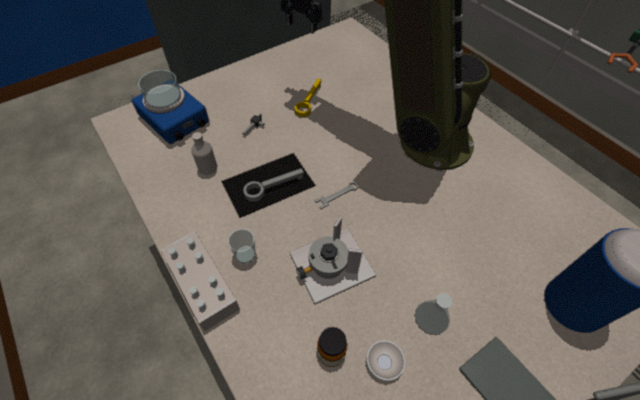

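View pics/top0.png

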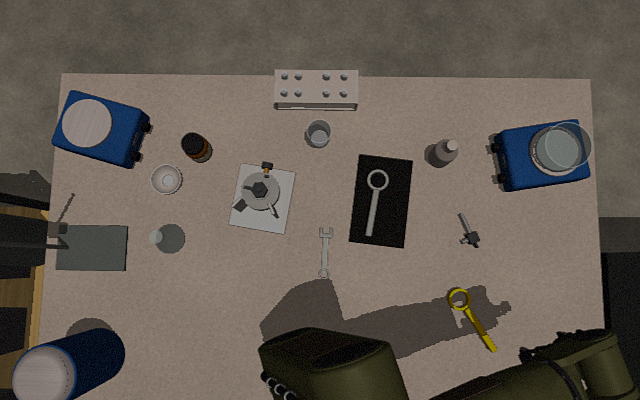

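```bash
cat > h.py <<'E'
import numpy as np,cv2
from scipy.spatial.transform import Rotation as R
def cam(d):
    return np.array(d["intrinsics"]),np.array(d["origin"]),R.from_quat(d["rotation"]).as_matrix()
def ray(d,u,v):
    K,o,Rm=cam(d)
    u=np.asarray(u,float);v=np.asarray(v,float)
    x=(u-K[0,2])/K[0,0];y=(v-K[1,2])/K[1,1]
    return o,np.stack([x,-y,-np.ones_like(x)],-1)@Rm.T
def plane(d,u,v,z):
    o,r=ray(d,u,v); t=(z-o[2])/r[...,2]; return o+r*t[...,None]
def cloud(d):
    v,u=np.mgrid[0:400,0:640]
    o,r=ray(d,u,v); P=o+r*d["range_z"][...,None]
    P[d["range_z"]==0]=np.nan
    return P
def proj(d,p):
    K,o,Rm=cam(d); c=(np.asarray(p,float)-o)@Rm
    return np.stack([K[0,2]+K[0,0]*c[...,0]/-c[...,2],K[1,2]+K[1,1]*c[...,1]/c[...,2]],-1)
def crop(d,u0,v0,w,h,s,name):
    im=cv2.resize(d["frame"][v0:v0+h,u0:u0+w,::-1],None,fx=s,fy=s,interpolation=cv2.INTER_CUBIC)
    im=cv2.convertScaleAbs(im,alpha=1.5,beta=10)
    cv2.imwrite(name,im)
E
python3 - <<'E'
from h import *
T=np.load("pics/top0.npz");S=np.load("pics/scene0.npz")
crop(T,220,150,200,110,4,"pics/c1.png")
crop(S,215,145,180,160,4.2,"pics/c2.png")
for n,d in(("T",T),("S",S)):
    P=cloud(d)
    for (u,v) in ([(300,215),(260,190),(370,215),(380,170)] if n=="T" else [(300,290),(330,250),(270,205),(252,190)]):
        print(n,u,v,np.round(P[v,u],4))
E
```

```text
T 300 215 [ 0.5245  0.0608 -0.0055]
T 260 190 [0.5797 0.1646 0.105 ]
T 370 215 [ 0.5228 -0.1382  0.0425]
T 380 170 [ 0.6549 -0.1683  0.0261]
S 300 290 [0.6832 0.184  0.0007]
S 330 250 [0.5823 0.1747 0.1025]
S 270 205 [ 0.6074 -0.0975  0.0012]
S 252 190 [ 0.6259 -0.1752  0.0066]
```

View pics/c1.png

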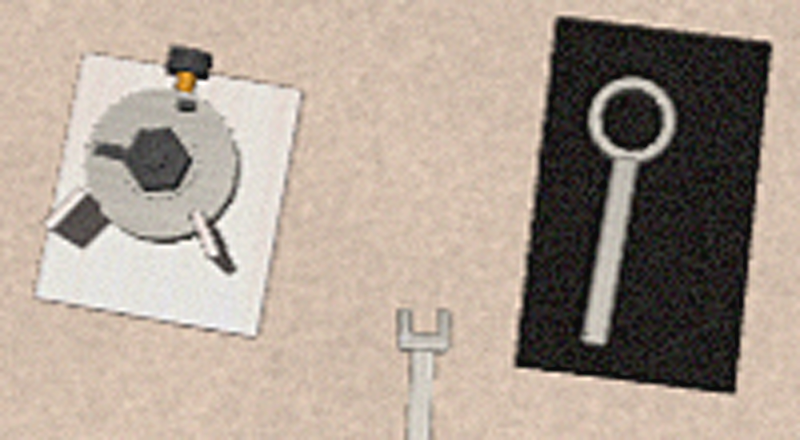

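View pics/c2.png

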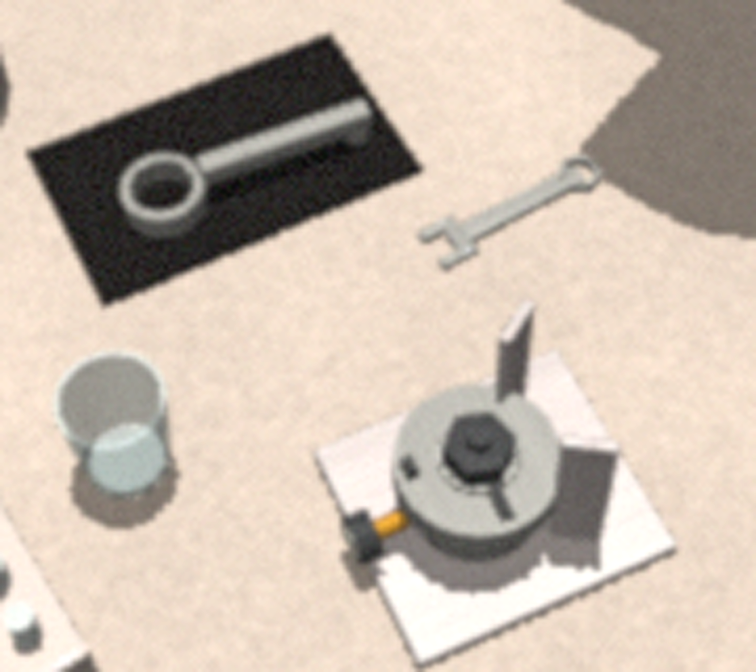

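```bash
cat > m.py <<'E'
from h import *
def comp(mask,seed=None,roi=None):
    m=mask.astype(np.uint8)
    if roi is not None:
        z=np.zeros_like(m);u0,v0,u1,v1=roi;z[v0:v1,u0:u1]=m[v0:v1,u0:u1];m=z
    n,l,st,c=cv2.connectedComponentsWithStats(m)
    k=1+np.argmax(st[1:,4]); return (l==k)
def refined_plane_pts(d,mask,z):
    v,u=np.nonzero(mask); return plane(d,u,v,z)
def rect(d,contour_mask,z):
    c,_=cv2.findContours(contour_mask.astype(np.uint8),cv2.RETR_EXTERNAL,cv2.CHAIN_APPROX_NONE)
    c=max(c,key=cv2.contourArea)[:,0]
    P=plane(d,c[:,0],c[:,1],z)[:,:2]
    r=cv2.minAreaRect((P*1000).astype(np.float32)); return r,P
E
python3 - <<'E'
from m import *
for n,d,rm,rr in(("top",np.load("pics/top0.npz"),(340,145,420,255),(222,155,302,240)),("scene",np.load("pics/scene0.npz"),(215,145,325,225),(280,215,385,305))):
    hsv=cv2.cvtColor(d["frame"],cv2.COLOR_RGB2HSV); V=hsv[...,2].astype(int);Sa=hsv[...,1].astype(int)
    # mat : dark + fill
    z=np.zeros(V.shape,np.uint8);u0,v0,u1,v1=rm
    dark=(V<60)
    m=comp(dark,roi=rm)
    c,_=cv2.findContours(m.astype(np.uint8),cv2.RETR_EXTERNAL,cv2.CHAIN_APPROX_NONE);
    fm=z.copy();cv2.drawContours(fm,[cv2.convexHull(max(c,key=cv2.contourArea))],-1,1,-1)
    print(n,"mat",rect(d,fm,0.004)[0])
    w=comp((V>85)&(cv2.erode(fm,np.ones((5,5)))>0))
    print("wrench px",w.sum(),"mean col",d["frame"][w].mean(0))
    np.save(f"pics/w_{n}.npy",w)
    # base plate: low saturation bright
    print("V/S base sample", [(int(V[v,u]),int(Sa[v,u])) for u,v in ([(245,220),(285,180),(300,230)] if n=="top" else [(310,285),(350,270),(300,300)])])
    nu=comp((V<75),roi=(245,178,275,203) if n=="top" else (312,236,350,266))
    vv,uu=np.nonzero(nu);print("nut dark",nu.sum(),uu.mean(),vv.mean())
E
```

```text
top mat ((570.4356689453125, -172.9459228515625), (160.82522583007812, 261.55804443359375), 83.64439392089844)
wrench px 386 mean col [119.52849741 115.99740933 109.70207254]
V/S base sample [(143, 5), (140, 15), (125, 49)]
nut dark 225 257.91555555555556 189.36888888888888
scene mat ((570.214111328125, -172.78662109375), (159.60728454589844, 258.2384033203125), 83.74287414550781)
wrench px 263 mean col [109.00760456 107.65779468 102.80608365]
V/S base sample [(167, 9), (61, 21), (157, 42)]
nut dark 242 328.88429752066116 252.63223140495867
```

```bash
python3 - <<'E'
from m import *
from scipy.optimize import least_squares
for n in("top","scene"):
    d=np.load(f"pics/{n}0.npz"); w=np.load(f"pics/w_{n}.npy")
    g=cv2.cvtColor(d["frame"],cv2.COLOR_RGB2GRAY)
    s=8; vv,uu=np.nonzero(w);u0,u1,v0,v1=uu.min()-4,uu.max()+5,vv.min()-4,vv.max()+5
    G=cv2.resize(g[v0:v1,u0:u1],None,fx=s,fy=s,interpolation=cv2.INTER_CUBIC)
    G=cv2.GaussianBlur(G,(0,0),3)
    B=(G>65).astype(np.uint8)
    cs,_=cv2.findContours(B,cv2.RETR_CCOMP,cv2.CHAIN_APPROX_NONE)
    cs=sorted(cs,key=cv2.contourArea)[::-1]
    out=cs[0][:,0].astype(float); 
    out=(out+.5)/s-.5+[u0,v0]; hole=(cs[1][:,0]+.5)/s-.5+[u0,v0]
    co=cam(d)[1]
    P=plane(d,out[:,0],out[:,1],0.028)[:,:2]; H=plane(d,hole[:,0],hole[:,1],0.028)[:,:2]
    print(n,"hole bbox",H.min(0),H.max(0),"areas",[cv2.contourArea(c)/64 for c in cs[:3]])
    c=H.mean(0)
    away=(c-co[:2]);away/=np.linalg.norm(away)
    for it in range(5):
        q=P-c;r=np.linalg.norm(q,axis=1);cosa=q@away/r
        # handle direction exclude
        sel=(r<.036)&(r>.026)&(cosa>0.0)
        f=least_squares(lambda p:np.linalg.norm(P[sel]-p[:2],axis=1)-p[2],[*c,.031]);
        f2=least_squares(lambda p:np.linalg.norm(P[sel]-p[:2],axis=1)-.031,[*c])
        c=f2.x[:2]
    print("ring free",np.round(f.x,4),"fixed",np.round(f2.x,4),sel.sum(),"rms",f2.fun.std())
    # handle edges at z=.038
    P=plane(d,out[:,0],out[:,1],0.038)[:,:2]
    q=P-c; far=q[np.argmax(np.linalg.norm(q,axis=1))]; ax=far/np.linalg.norm(far)
    for it in range(3):
        nn=np.array([-ax[1],ax[0]]);a=q@ax;b=q@nn
        side=[]
        for sg in(1,-1):
            se=(a>.045)&(a<.145)&(sg*b>0)
            pf=np.polyfit(a[se],b[se],1);side.append(pf)
        print("edges",np.round(side,4),"amax",a.max(),"ax ang",np.arctan2(-ax[1],-ax[0]))
        th=np.mean([x[0] for x in side]);ax=ax*np.cos(th)+nn*np.sin(th)
E
```

```text
top hole bbox [ 0.60405187 -0.18356811] [ 0.64957554 -0.13852324] areas [621.3671875, 193.21875]
ring free [ 0.6271 -0.1611  0.0305] fixed [ 0.6266 -0.1607] 243 rms 0.00028215447870237576
edges [[ 0.0193  0.0082]
 [ 0.017  -0.0078]] amax 0.16359911277352573 ax ang -0.18969716380644086
edges [[ 0.0012  0.0081]
 [-0.0012 -0.0078]] amax 0.16357218903856882 ax ang -0.17155462188300757
edges [[ 0.0012  0.0081]
 [-0.0012 -0.0078]] amax 0.16357220054643176 ax ang -0.17155849968685627
scene hole bbox [ 0.49233942 -0.07858449] [ 0.58001798 -0.03242838] areas [473.265625, 155.0703125, 124.0546875]
ring free [ 0.5355 -0.0614  0.031 ] fixed [ 0.5355 -0.0614] 0 rms nan
edges [[ 0.6226 -0.0488]
 [ 0.5005 -0.0846]] amax 0.16317942058719406 ax ang 2.3513077378167875
  ret = _var(a, axis=axis, dtype=dtype, out=out, ddof=ddof,
  arrmean = um.true_divide(arrmean, div, out=arrmean,
  ret = ret.dtype.type(ret / rcount)
Traceback (most recent call last):
TypeError: expected non-empty vector for x
```

```bash
python3 - <<'E'
from m import *
T=np.load("pics/top0.npz");S=np.load("pics/scene0.npz")
crop(T,225,155,76,70,8,"pics/c3.png")
crop(S,285,215,95,70,8,"pics/c4.png")
E
```

```text
(no output)
```

View pics/c3.png

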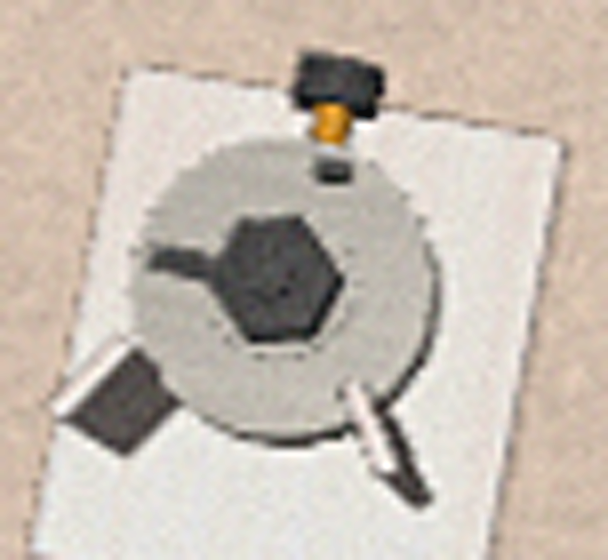

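View pics/c4.png

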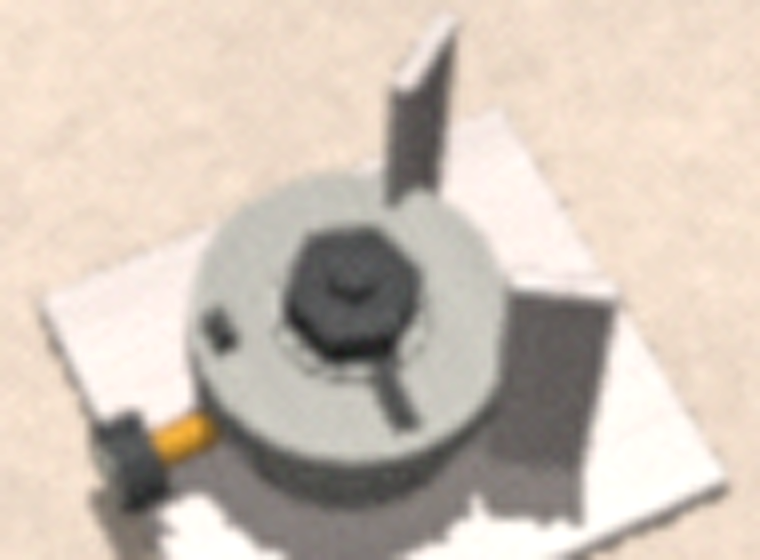

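```bash
cat > react.py <<'E'
from m import *
from scipy.optimize import least_squares
def up(g,roi,s=8,bl=3):
    u0,v0,u1,v1=roi
    G=cv2.resize(g[v0:v1,u0:u1],None,fx=s,fy=s,interpolation=cv2.INTER_CUBIC)
    return cv2.GaussianBlur(G,(0,0),bl)
def tofull(c,roi,s=8): return (c+.5)/s-.5+np.array(roi[:2])
def radial(d,g,c,z,r0,r1,angs,sign):
    """steepest grey edge along each radius in plane z"""
    out=[]
    rr=np.arange(r0,r1,.0002)
    gb=cv2.GaussianBlur(g.astype(np.float32),(0,0),0.7)
    for a in angs:
        p=np.stack([c[0]+rr*np.cos(a),c[1]+rr*np.sin(a),np.full_like(rr,z)],-1)
        uv=proj(d,p).astype(np.float32)
        v=cv2.remap(gb,uv[None,:,0],uv[None,:,1],cv2.INTER_CUBIC)[0]
        dv=sign*np.gradient(v); i=np.argmax(dv); out.append((rr[i],dv[i]))
    return np.array(out)
def hull_dark(d,roi,thr):
    g=cv2.cvtColor(d["frame"],cv2.COLOR_RGB2GRAY)
    G=up(g,roi); B=(G<thr).astype(np.uint8)
    cs,_=cv2.findContours(B,cv2.RETR_EXTERNAL,cv2.CHAIN_APPROX_NONE)
    c=max(cs,key=cv2.contourArea); return c
E
python3 - <<'E'
from react import *
for n,c0 in(("top",(.575,.153)),("scene",(.575,.153))):
    d=np.load(f"pics/{n}0.npz");g=cv2.cvtColor(d["frame"],cv2.COLOR_RGB2GRAY)
    co=cam(d)[1]; c=np.array(c0)
    # hex top: edge dark->light, away side
    print(n,"nut proj",proj(d,[*c0,.097]))
    for it in range(6):
        aw=np.arctan2(*(c-co[:2])[::-1])
        A=aw+np.linspace(-1.4,1.4,113)
        e=radial(d,g,c,.075,.046,.062,A,1)  # lid -> brighter outside
        P=c+e[:,:1]*np.stack([np.cos(A),np.sin(A)],-1)
        ok=e[:,1]>np.percentile(e[:,1],30)
        f=least_squares(lambda p:np.linalg.norm(P[ok]-p[:2],axis=1)-.053,[*c],loss="soft_l1",f_scale=.0007)
        c=f.x[:2]
    ff=least_squares(lambda p:np.linalg.norm(P[ok]-p[:2],axis=1)-p[2],[*c,.053],loss="soft_l1",f_scale=.0007)
    print("lid",np.round(f.x,4),np.round(ff.x,4),"res",np.round(np.std(f.fun)*1e3,2), "aw",aw)
    A=np.linspace(-np.pi,np.pi,72,endpoint=False)
    e=radial(d,g,c,.097,.015,.029,A,1)
    print("hex r(mm) by deg:",[(int(np.degrees(a)),round(r*1e3,1)) for a,(r,_) in zip(A,e)])
E
```

```text
top nut proj [264.61453834 192.21861216]
lid [0.5747 0.1388] [0.5858 0.1499 0.0408] res 3.9 aw 0.6738857307629977
hex r(mm) by deg: [(-180, np.float64(28.6)), (-175, np.float64(22.0)), (-170, np.float64(22.4)), (-165, np.float64(25.0)), (-160, np.float64(23.4)), (-155, np.float64(18.6)), (-150, np.float64(20.0)), (-145, np.float64(19.6)), (-140, np.float64(28.8)), (-135, np.float64(28.8)), (-130, np.float64(28.4)), (-125, np.float64(28.6)), (-120, np.float64(28.8)), (-115, np.float64(27.8)), (-110, np.float64(27.2)), (-105, np.float64(27.0)), (-100, np.float64(28.0)), (-95, np.float64(27.6)), (-90, np.float64(27.2)), (-85, np.float64(27.4)), (-80, np.float64(27.8)), (-75, np.float64(28.2)), (-70, np.float64(28.4)), (-65, np.float64(28.8)), (-60, np.float64(28.8)), (-55, np.float64(28.8)), (-49, np.float64(28.6)), (-45, np.float64(28.8)), (-40, np.float64(28.6)), (-35, np.float64(16.2)), (-29, np.float64(16.2)), (-24, np.float64(15.8)), (-20, np.float64(28.8)), (-15, np.float64(19.2)), (-10, np.float64(27.4)), (-4, np.float64(26.8)), (0, np.float64(27.0)), (4, np.float64(19.4)), (9, n
[... 2051 characters left out ...]
oat64(18.4)), (40, np.float64(23.8)), (45, np.float64(23.6)), (49, np.float64(24.0)), (54, np.float64(26.8)), (59, np.float64(26.6)), (64, np.float64(27.0)), (69, np.float64(27.6)), (75, np.float64(28.8)), (80, np.float64(28.6)), (85, np.float64(28.4)), (90, np.float64(28.8)), (95, np.float64(28.2)), (99, np.float64(15.0)), (104, np.float64(15.4)), (109, np.float64(15.0)), (114, np.float64(28.2)), (120, np.float64(27.0)), (125, np.float64(23.4)), (130, np.float64(20.0)), (135, np.float64(20.0)), (140, np.float64(19.6)), (145, np.float64(19.4)), (149, np.float64(16.4)), (154, np.float64(15.0)), (159, np.float64(25.6)), (165, np.float64(26.4)), (170, np.float64(26.6)), (175, np.float64(28.8))]
```

```bash
python3 - <<'E'
from react import *
T=np.load("pics/top0.npz");S=np.load("pics/scene0.npz")
print(plane(T,260.4,189.8,.097),plane(S,329,250.6,.097))
# base plate (bright, low saturation) in top
cfg={"top":((222,150,304,240),(245,176,275,204)),"scene":((282,212,384,306),(312,236,346,266))}
for n,d in(("top",T),("scene",S)):
    rb,rn=cfg[n]
    im=cv2.GaussianBlur(d["frame"],(0,0),.8)
    # hexagon hull
    c=hull_dark(d,rn,78)[:,0]
    # remove pointer by opening
    g=cv2.cvtColor(d["frame"],cv2.COLOR_RGB2GRAY);G=up(g,rn)
    B=(G<(75 if n=="top" else 75)).astype(np.uint8)
    B=cv2.morphologyEx(B,cv2.MORPH_OPEN,cv2.getStructuringElement(cv2.MORPH_ELLIPSE,(61,61)))
    cs,_=cv2.findContours(B,cv2.RETR_EXTERNAL,cv2.CHAIN_APPROX_NONE);c=max(cs,key=cv2.contourArea)
    P=plane(d,*tofull(c[:,0],rn).T,.097)[:,:2]
    ap=cv2.approxPolyDP(c,.035*cv2.arcLength(c,True),True)[:,0]
    V=plane(d,*tofull(ap,rn).T,.097)[:,:2]
    print(n,"hex area->af",np.sqrt(cv2.contourArea((P*1000).astype(np.float32))/.866),"centroid",P.mean(0),"bbox",(P.max(0)-P.min(0))*1e3)
    print(np.round(V,4).tolist())
    vis=cv2.cvtColor(G,cv2.COLOR_GRAY2BGR);vis=cv2.convertScaleAbs(vis,alpha=1.6);cv2.drawContours(vis,[c],-1,(0,0,255),1)
    for p in ap: cv2.circle(vis,tuple(int(x) for x in p),3,(0,255,0),-1)
    cv2.imwrite(f"pics/hex_{n}.png",cv2.resize(vis,None,fx=2,fy=2))
E
```

```text
[0.58146641 0.1646553  0.097     ] [0.5835035  0.17233223 0.097     ]
top hex area->af 40.697380045521506 centroid [0.58186815 0.16842259] bbox [43.33925508 44.39047939]
[[0.6035, 0.1629], [0.6004, 0.1815], [0.5862, 0.1906], [0.5607, 0.1744], [0.5634, 0.1552], [0.5776, 0.1468]]
scene hex area->af 43.33563195756228 centroid [0.58647684 0.17420686] bbox [45.38298367 48.35876066]
[[0.5667, 0.1582], [0.5843, 0.15], [0.6028, 0.1611], [0.6058, 0.19], [0.5905, 0.1984], [0.5719, 0.1897], [0.5637, 0.1775]]
```

View pics/hex_top.png

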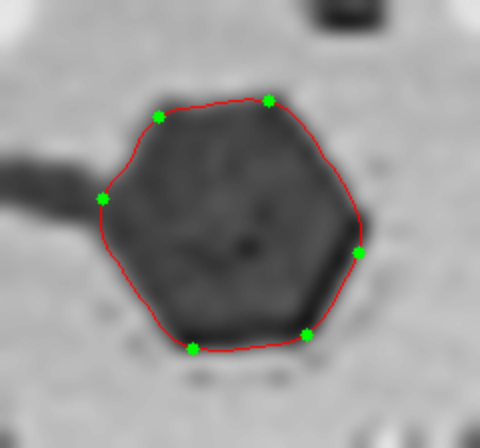

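View pics/hex_scene.png

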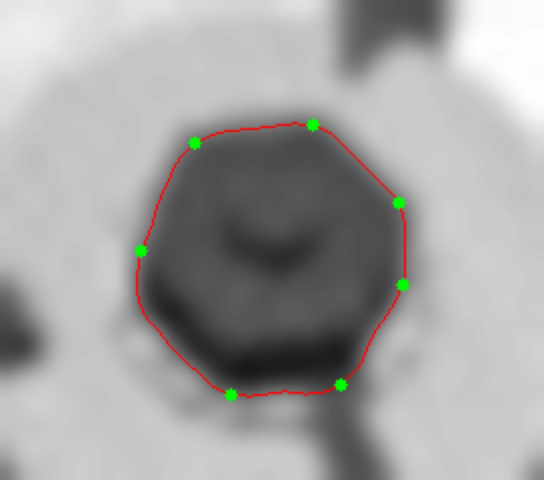

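```bash
cat >> react.py <<'E'
def hexcontour(d,rn,thr=75):
    g=cv2.cvtColor(d["frame"],cv2.COLOR_RGB2GRAY);G=up(g,rn)
    B=(G<thr).astype(np.uint8)
    B=cv2.morphologyEx(B,cv2.MORPH_OPEN,cv2.getStructuringElement(cv2.MORPH_ELLIPSE,(61,61)))
    cs,_=cv2.findContours(B,cv2.RETR_EXTERNAL,cv2.CHAIN_APPROX_NONE);c=max(cs,key=cv2.contourArea)
    return tofull(c[:,0],rn)
def fithex(d,px,c0,yaw0,ptr,zt=.097,zb=.079,h=.020):
    co=cam(d)[1]
    Pt=plane(d,*px.T,zt)[:,:2];Pb=plane(d,*px.T,zb)[:,:2]
    def res(p,full=False):
        c=p[:2];out=[];lab=[]
        aw=c-co[:2]
        for k in range(6):
            a=p[2]+np.pi/6+k*np.pi/3; n=np.array([np.cos(a),np.sin(a)])
            t=np.array([-n[1],n[0]])
            P=Pt if n@aw>0 else Pb
            q=P-c; b=q@t
            ang=np.arctan2(q[:,1],q[:,0])-ptr
            ang=(ang+np.pi)%(2*np.pi)-np.pi
            s=(abs(b)<.0085)&(q@n>.012)&(abs(ang)>.35)
            r=(q@n)-h-p[3]
            out.append(np.where(s,r,0));lab.append((round(np.degrees(a)%360),"t" if n@aw>0 else "b",int(s.sum()),np.round(np.mean(r[s])*1e3,2) if s.any() else None))
        return lab if full else np.concatenate(out)
    f=least_squares(res,[*c0,yaw0,0],loss="soft_l1",f_scale=.0005,diff_step=1e-4)
    return f.x,res(f.x,True)
E
python3 - <<'E'
from react import *
T=np.load("pics/top0.npz");S=np.load("pics/scene0.npz")
cfg={"top":(245,176,275,204),"scene":(312,236,346,266)}
for n,d in(("top",T),("scene",S)):
  for thr in (70,80):
    px=hexcontour(d,cfg[n],thr)
    for y0 in(-.35,-.1,.15,.4):
        x,l=fithex(d,px,(.5815,.167),y0,np.radians(82))
        print(n,thr,np.round(x,4),l)
E
```

```text
top 70 [ 0.5831  0.1693 -0.4253 -0.0007] [(6, 't', 50, np.float64(0.16)), (66, 't', 18, np.float64(-0.32)), (126, 't', 41, np.float64(-0.03)), (186, 'b', 49, np.float64(0.12)), (246, 'b', 44, np.float64(0.0)), (306, 'b', 41, np.float64(-0.21))]
top 70 [ 5.833e-01  1.693e-01 -1.024e-01 -5.000e-04] [(24, 't', 48, np.float64(-0.25)), (84, 't', 9, np.float64(-1.03)), (144, 'b', 43, np.float64(0.43)), (204, 'b', 48, np.float64(0.04)), (264, 'b', 48, np.float64(-0.24)), (324, 't', 44, np.float64(-0.11))]
top 70 [ 5.834e-01  1.693e-01  1.631e-01 -4.000e-04] [(39, 't', 44, np.float64(-0.42)), (99, 't', 21, np.float64(-0.3)), (159, 'b', 48, np.float64(0.43)), (219, 'b', 47, np.float64(0.07)), (279, 'b', 48, np.float64(-0.36)), (339, 't', 48, np.float64(-0.1))]
top 70 [ 5.831e-01  1.694e-01  4.031e-01 -5.000e-04] [(53, 't', 28, np.float64(-0.06)), (113, 't', 31, np.float64(-0.31)), (173, 'b', 49, np.float64(0.06)), (233, 'b', 43, np.float64(-0.02)), (293, 'b', 44, np.float64(-0.31)), (353, 't', 49, np.float64(0.16))]
top 80 [ 5.832e-01  1.694e-01 -4.237e-01 -2.000e-04] [(6, 't', 49, np.float64
[... 2190 characters left out ...]
.82)), (85, 'b', 12, np.float64(-2.37)), (145, 't', 47, np.float64(0.82)), (205, 't', 45, np.float64(-0.42)), (265, 't', 49, np.float64(-0.51)), (325, 'b', 46, np.float64(0.64))]
scene 80 [ 5.834e-01  1.705e-01  5.813e-01 -5.000e-04] [(63, 'b', 25, np.float64(-0.06)), (123, 'b', 39, np.float64(-0.03)), (183, 't', 36, np.float64(-0.05)), (243, 't', 51, np.float64(0.12)), (303, 't', 44, np.float64(-0.24)), (3, 'b', 37, np.float64(0.18))]
scene 80 [ 5.834e-01  1.705e-01  5.813e-01 -5.000e-04] [(63, 'b', 25, np.float64(-0.06)), (123, 'b', 39, np.float64(-0.03)), (183, 't', 36, np.float64(-0.05)), (243, 't', 51, np.float64(0.12)), (303, 't', 44, np.float64(-0.24)), (3, 'b', 37, np.float64(0.18))]
```

```bash
python3 - <<'E'
from react import *
T=np.load("pics/top0.npz");S=np.load("pics/scene0.npz")
c=np.array([.5833,.1699])
for n,d,tip in(("T",T,(243.6,187.2)),("S",S,(285+405/8,215+425/8))):
    p=plane(d,*tip,.083)[:2]; q=p-c
    print(n,"tip",p,"r",np.hypot(*q),"ang",np.arctan2(q[1],q[0]))
# lug centre
for n,d,tip in(("T",T,(225+335/8,155+167/8)),("S",S,(285+220/8,215+330/8))):
    p=plane(d,*tip,.084)[:2]; q=p-c
    print(n,"lug",p,"r",np.hypot(*q),"ang",np.arctan2(q[1],q[0]))
# plate corners/edges by saturation
for n,d,roi in(("T",T,(222,150,304,240)),("S",S,(282,212,384,306))):
    f=cv2.GaussianBlur(d["frame"],(0,0),.6).astype(int)
    sat=f[...,0]-f[...,2]
    b=np.zeros(sat.shape,np.uint8);u0,v0,u1,v1=roi
    b[v0:v1,u0:u1]=(sat<18)[v0:v1,u0:u1]
    b=comp(cv2.morphologyEx(b,cv2.MORPH_OPEN,np.ones((3,3),np.uint8))>0)
    r,P=rect(d,b,.012);print(n,"plate",r)
    cv2.imwrite(f"pics/pl_{n}.png",b[v0:v1,u0:u1].astype(np.uint8)*255)
E
```

```text
T tip [0.59016637 0.21306373] r 0.043706460569142264 ang 1.4130409503490575
S tip [0.59413646 0.21633313] r 0.04768086033594014 ang 1.3415222027354448
T lug [0.62247182 0.14980105] r 0.04402726115572885 ang -0.4740704202177507
S lug [0.62355453 0.15610714] r 0.04255197216316112 ang -0.3301040280134319
T plate ((578.4364013671875, 169.61700439453125), (165.25804138183594, 201.44993591308594), 80.77057647705078)
S plate ((573.625, 152.31069946289062), (211.154052734375, 198.59054565429688), 80.9564208984375)
```

```bash
cat > nav.py <<'E'
from h import *
from bench import robot
def down(yaw): # tool down, tool x at yaw
    return R.from_matrix(np.array([[np.cos(yaw),np.sin(yaw),0],[np.sin(yaw),-np.cos(yaw),0],[0,0,-1]]))
def state():
    s=robot.observe(); return np.array(s["eef_pos"]),R.from_quat(s["ee_rot"]),s
def rows(target,yaw,n,spin=None):
    """n rows straight from now to target; prints rows in tool axes"""
    p,r,s=state(); rt=down(yaw)
    rv=(r.inv()*rt).as_rotvec()
    if spin is not None and np.sign(rv[2])!=spin: # go the other way round
        rv=rv-np.array([0,0,np.sign(rv[2])*2*np.pi])
    for i in range(n):
        pa=p+(target-p)*i/n; ra=r*R.from_rotvec(rv*i/n)
        pb=p+(target-p)*(i+1)/n
        print("[",np.round(ra.inv().apply(pb-pa),4).tolist(),",",np.round(rv/n,4).tolist(),"]")
def wpose(): # wrench yaw & ring centre if gripped at 105 mm, z underside
    p,r,s=state(); x=r.as_matrix()[:,0]; return p,np.arctan2(x[1],x[0]),r
def show():
    p,r,s=state();x=r.apply([1,0,0]);z=r.apply([0,0,1])
    print("t",s["clock"],"p",np.round(p,4),"yaw",round(float(np.arctan2(x[1],x[0])),4),"z",np.round(z,4),"F",np.round(s["force"],1),"M",np.round(s["moment"],2),"open",round(s["opening"],4),"q",np.round(s["q"],3))
E
python3 - <<'E'
from nav import *
show(); rows(np.array([.5234,-.143,.15]),-.1716+np.pi,14,spin=-1)
E
```

```text
t 0.1 p [ 0.215  -0.506   0.2308] yaw 0.4017 z [-3.e-04  1.e-03 -1.e+00] F [-0.9 -0.5  0. ] M [ 0.03 -0.06  0.05] open 0.0856 q [-1.236  0.3    1.522  0.     1.321 -0.067]
[ [0.0304, -0.0152, 0.0058] , [-0.0, -0.0001, -0.1834] ]
[ [0.0327, -0.0094, 0.0058] , [-0.0, -0.0001, -0.1834] ]
[ [0.0339, -0.0033, 0.0058] , [-0.0, -0.0001, -0.1834] ]
[ [0.0339, 0.0029, 0.0058] , [-0.0, -0.0001, -0.1834] ]
[ [0.0328, 0.009, 0.0058] , [-0.0, -0.0001, -0.1834] ]
[ [0.0306, 0.0149, 0.0058] , [-0.0, -0.0001, -0.1834] ]
[ [0.0274, 0.0202, 0.0058] , [-0.0, -0.0001, -0.1834] ]
[ [0.0232, 0.0249, 0.0058] , [-0.0, -0.0001, -0.1834] ]
[ [0.0183, 0.0287, 0.0058] , [-0.0, -0.0001, -0.1834] ]
[ [0.0128, 0.0315, 0.0058] , [-0.0, -0.0001, -0.1834] ]
[ [0.0068, 0.0333, 0.0058] , [-0.0, -0.0001, -0.1834] ]
[ [0.0006, 0.034, 0.0058] , [-0.0, -0.0001, -0.1834] ]
[ [-0.0056, 0.0336, 0.0058] , [-0.0, -0.0001, -0.1834] ]
[ [-0.0116, 0.032, 0.0058] , [-0.0, -0.0001, -0.1834] ]
```

Candidates for the wrench in the top view are the steel ring wrench on the black mat at (375,200), the yellow lookalike at (470,318), and the small open-ended spanner at (325,250). I choose the steel one on the mat. Crop c1 shows its closed ring and straight handle, on the mat.

```bash
python3 -m inch '[[[0.030,-0.015,0.003],[0,0,-0.183],1],[[0.033,-0.009,0.003],[0,0,-0.183],1],[[0.034,-0.003,0.003],[0,0,-0.183],1],[[0.034,0.003,0.003],[0,0,-0.183],1],[[0.033,0.009,0.003],[0,0,-0.183],1]]'
python3 - <<'E'
from nav import *
show(); rows(np.array([.5234,-.143,.15]),-.1716+np.pi,10,spin=-1)
E
```

```text
clock: 0.72
eef_pos: [0.3263, -0.3729, 0.2138]
ee_rot: [0.785, 0.62, 0.0, -0.002]
force: [1.1, 0.2, 0.7]
opening: 0.0852
t 0.725 p [ 0.3263 -0.3729  0.2138] yaw 1.3375 z [-0.0019  0.0036 -1.    ] F [1.1 0.2 0.7] M [-0.   -0.05  0.  ] open 0.0852 q [-9.260e-01  1.960e-01  1.692e+00  1.000e-03  1.257e+00 -6.930e-01]
[ [0.0269, 0.0139, 0.0064] , [0.0, -0.0005, -0.1633] ]
[ [0.0243, 0.0181, 0.0064] , [0.0, -0.0005, -0.1633] ]
[ [0.021, 0.0218, 0.0064] , [0.0, -0.0005, -0.1633] ]
[ [0.0172, 0.0249, 0.0064] , [0.0, -0.0005, -0.1633] ]
[ [0.0129, 0.0274, 0.0064] , [0.0, -0.0005, -0.1633] ]
[ [0.0083, 0.0291, 0.0064] , [0.0, -0.0005, -0.1633] ]
[ [0.0035, 0.0301, 0.0064] , [0.0, -0.0005, -0.1633] ]
[ [-0.0014, 0.0302, 0.0064] , [0.0, -0.0005, -0.1633] ]
[ [-0.0063, 0.0296, 0.0064] , [0.0, -0.0005, -0.1633] ]
[ [-0.0111, 0.0282, 0.0064] , [0.0, -0.0005, -0.1633] ]
```

Tracking is good. I'll continue.

```bash
python3 -m inch '[[[0.027,0.014,0.006],[0,0,-0.163],1],[[0.024,0.018,0.006],[0,0,-0.163],1],[[0.021,0.022,0.006],[0,0,-0.163],1],[[0.017,0.025,0.006],[0,0,-0.163],1],[[0.013,0.027,0.006],[0,0,-0.163],1]]' && python3 -m inch '[[[0.008,0.029,0.006],[0,0,-0.163],1],[[0.0035,0.030,0.006],[0,0,-0.163],1],[[-0.0014,0.030,0.006],[0,0,-0.163],1],[[-0.006,0.030,0.006],[0,0,-0.163],1],[[-0.011,0.028,0.006],[0,0,-0.163],1]]'
python3 - <<'E'
from nav import *
show(); rows(np.array([.5234,-.143,.06]),-.1716+np.pi,3)
E
```

```text
clock: 1.35
eef_pos: [0.4262, -0.2525, 0.1822]
ee_rot: [0.462, 0.887, 0.001, -0.003]
force: [0.2, -0.8, -0.2]
opening: 0.0854
clock: 1.98
eef_pos: [0.522, -0.1294, 0.1502]
ee_rot: [0.059, 0.998, 0.003, -0.003]
force: [0.1, -0.0, -0.2]
opening: 0.0856
t 1.975 p [ 0.522  -0.1294  0.1502] yaw 3.0236 z [-0.0057  0.0059 -1.    ] F [ 0.1 -0.  -0.2] M [ 0.02 -0.06 -0.03] open 0.0856 q [-0.313  0.358  1.643  0.004  1.148 -1.767]
[ [-0.0012, -0.0046, 0.03] , [0.0017, -0.0022, 0.0179] ]
[ [-0.0012, -0.0045, 0.03] , [0.0017, -0.0022, 0.0179] ]
[ [-0.0012, -0.0045, 0.03] , [0.0017, -0.0022, 0.0179] ]
```

```bash
python3 -m inch '[[[-0.0012,-0.0046,0.03],[0.0017,-0.0022,0.018],1],[[-0.0012,-0.0046,0.03],[0.0017,-0.0022,0.018],1],[[-0.0012,-0.0046,0.03],[0.0017,-0.0022,0.018],1],[[0,0,0],[0,0,0],1]]'
python3 - <<'E'
from nav import *
from bench import get_image
show(); rows(np.array([.5234,-.143,.012]),-.1716+np.pi,3)
d=get_image("scene");np.savez("pics/s1.npz",**d);crop(d,210,110,130,110,6,"pics/s1.png")
E
```

```text
clock: 2.48
eef_pos: [0.5239, -0.1411, 0.0565]
ee_rot: [0.083, 0.997, 0.0, -0.001]
force: [-0.2, -0.4, 0.9]
opening: 0.0853
t 2.475 p [ 0.5239 -0.1411  0.0565] yaw 2.9745 z [-1.7e-03  6.0e-04 -1.0e+00] F [-0.2 -0.4  0.9] M [ 0.03 -0.01 -0.02] open 0.0853 q [-0.331  0.495  1.696  0.     0.953 -1.734]
[ [0.0, -0.0007, 0.0148] , [0.0001, -0.0006, 0.0015] ]
[ [0.0, -0.0007, 0.0148] , [0.0001, -0.0006, 0.0015] ]
[ [0.0001, -0.0007, 0.0148] , [0.0001, -0.0006, 0.0015] ]
```

View pics/s1.png

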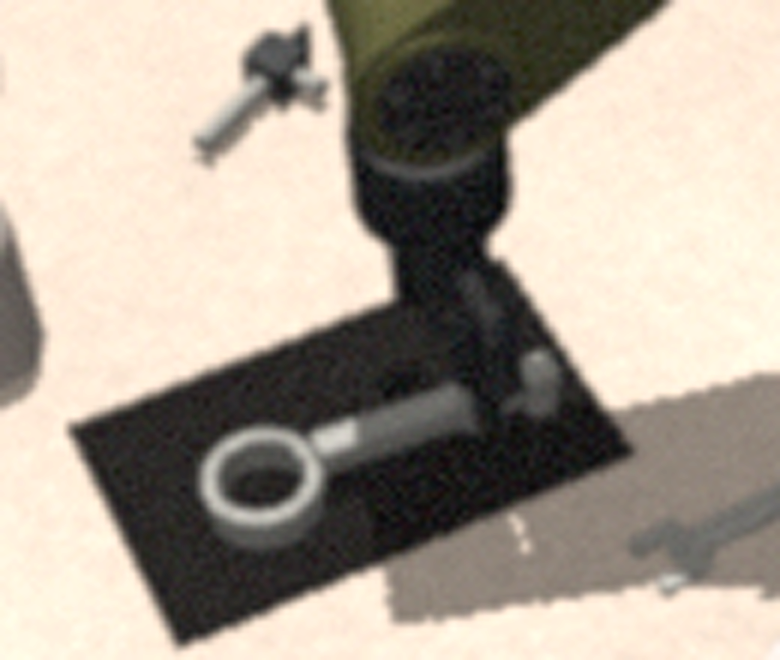

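The gripper straddles the handle, with the ring at crop (262,480) clear of it. I'll descend and close.

```bash
python3 -m inch '[[[0,-0.0007,0.015],[0,0,0.001],1],[[0,-0.0007,0.015],[0,0,0],1],[[0,-0.0007,0.0145],[0,0,0],1],[[0,0,0],[0,0,0],1]]'
python3 - <<'E'
from nav import *
show(); rows(np.array([.5234,-.143,.012]),-.1716+np.pi,1)
E
```

```text
clock: 3.02
eef_pos: [0.5254, -0.1435, 0.0128]
ee_rot: [0.083, 0.997, -0.0, 0.002]
force: [-0.0, -0.8, 1.3]
opening: 0.0854
t 3.025 p [ 0.5254 -0.1435  0.0128] yaw 2.9747 z [ 0.0035 -0.0011 -1.    ] F [-0.  -0.8  1.3] M [-0.03 -0.02 -0.02] open 0.0854 q [-0.334  0.568  1.708  0.     0.862 -1.738]
[ [0.0021, 0.0002, 0.0008] , [-0.0004, 0.0037, 0.0047] ]
```

```bash
python3 -m inch '[[[0.002,0,0.0008],[0,0.0037,0.0047],1],[[0,0,0],[0,0,0],0],[[0,0,0],[0,0,0],0],[[0,0,0],[0,0,0],0],[[0,0,0],[0,0,0],0]]' 80
python3 -m inch '[[[0,0,0],[0,0,0],0],[[0,0,0],[0,0,0],0]]'
python3 - <<'E'
from nav import *
show()
E
```

```text
clock: 3.65
eef_pos: [0.5242, -0.1434, 0.0133]
ee_rot: [0.086, 0.996, -0.0, 0.001]
force: [-0.6, 0.6, -1.2]
opening: 0.0171
clock: 3.9
eef_pos: [0.5241, -0.1434, 0.0133]
ee_rot: [0.086, 0.996, -0.0, 0.001]
force: [0.2, -0.4, 0.2]
opening: 0.0165
t 3.9 p [ 0.5241 -0.1434  0.0133] yaw 2.9696 z [ 0.0019 -0.0011 -1.    ] F [ 0.2 -0.4  0.2] M [ 0.   -0.05  0.01] open 0.0165 q [-3.340e-01  5.660e-01  1.710e+00 -1.000e-03  8.640e-01 -1.733e+00]
```

```bash
python3 -m inch '[[[0,0,-0.02],[0,0,0],0],[[0,0,-0.03],[0,0,0],0],[[0,0,-0.04],[0,0,0],0],[[0,0,-0.04],[0,0,0],0],[[0,0,-0.02],[0,0,0],0]]'
python3 - <<'E'
from nav import *
show(); 
c=np.array([.5833,.1699]);y=.084;t=c-.1042*np.array([np.cos(y),np.sin(y)])
rows(np.array([*t,.16]),y+np.pi,9)
E
```

```text
clock: 4.53
eef_pos: [0.5219, -0.1426, 0.1643]
ee_rot: [0.086, 0.996, 0.001, -0.003]
force: [-0.6, -0.1, -2.1]
opening: 0.0164
t 4.525 p [ 0.5219 -0.1426  0.1643] yaw 2.9697 z [-0.0064  0.0016 -1.    ] F [-0.6 -0.1 -2.1] M [ 0.03  0.09 -0.02] open 0.0164 q [-3.340e-01  3.480e-01  1.620e+00 -1.000e-03  1.180e+00 -1.733e+00]
[ [0.0104, 0.0324, 0.0006] , [0.0001, -0.0007, -0.0284] ]
[ [0.0095, 0.0327, 0.0006] , [0.0001, -0.0007, -0.0284] ]
[ [0.0085, 0.033, 0.0005] , [0.0001, -0.0007, -0.0284] ]
[ [0.0076, 0.0332, 0.0005] , [0.0001, -0.0007, -0.0284] ]
[ [0.0067, 0.0334, 0.0005] , [0.0001, -0.0007, -0.0284] ]
[ [0.0057, 0.0336, 0.0005] , [0.0001, -0.0007, -0.0284] ]
[ [0.0048, 0.0337, 0.0005] , [0.0001, -0.0007, -0.0284] ]
[ [0.0038, 0.0339, 0.0005] , [0.0001, -0.0007, -0.0284] ]
[ [0.0028, 0.034, 0.0005] , [0.0001, -0.0007, -0.0284] ]
```

```bash
python3 -m inch '[[[0.0104,0.032,0.0005],[0,0,-0.028],0],[[0.0095,0.033,0.0005],[0,0,-0.028],0],[[0.0085,0.033,0.0005],[0,0,-0.028],0],[[0.0076,0.033,0.0005],[0,0,-0.028],0],[[0.0067,0.033,0.0005],[0,0,-0.028],0]]'
python3 -m inch '[[[0.0057,0.033,0.0005],[0,0,-0.028],0],[[0.0048,0.033,0.0005],[0,0,-0.028],0],[[0.0038,0.033,0.0005],[0,0,-0.028],0],[[0.0028,0.03,0.0005],[0,0,-0.028],0],[[0,0,0],[0,0,0],0]]'
python3 - <<'E'
from nav import *
from bench import get_image
show(); 
c=np.array([.5833,.1699]);y=.084;t=c-.1042*np.array([np.cos(y),np.sin(y)])
rows(np.array([*t,.16]),y+np.pi,1)
for n,r in(("top",(220,140,100,100)),("scene",(280,190,120,100))):
    d=get_image(n);np.savez(f"pics/{n}2.npz",**d);crop(d,*r,6,f"pics/{n}2.png")
E
```

```text
clock: 5.15
eef_pos: [0.4969, 0.0283, 0.1624]
ee_rot: [0.016, 1.0, 0.001, -0.004]
force: [-0.4, -0.0, -3.3]
opening: 0.0162
clock: 5.78
eef_pos: [0.4754, 0.1629, 0.159]
ee_rot: [-0.044, 0.999, 0.001, -0.006]
force: [0.3, -0.5, -3.5]
opening: 0.0168
t 5.775 p [0.4754 0.1629 0.159 ] yaw -3.0542 z [-1.140e-02  5.000e-04 -9.999e-01] F [ 0.3 -0.5 -3.5] M [-0.03  0.13 -0.02] open 0.0168 q [ 0.255  0.275  1.731  0.004  1.147 -1.404]
[ [-0.0039, -0.0021, -0.0011] , [0.0015, -0.0113, 0.0034] ]
```

View pics/top2.png

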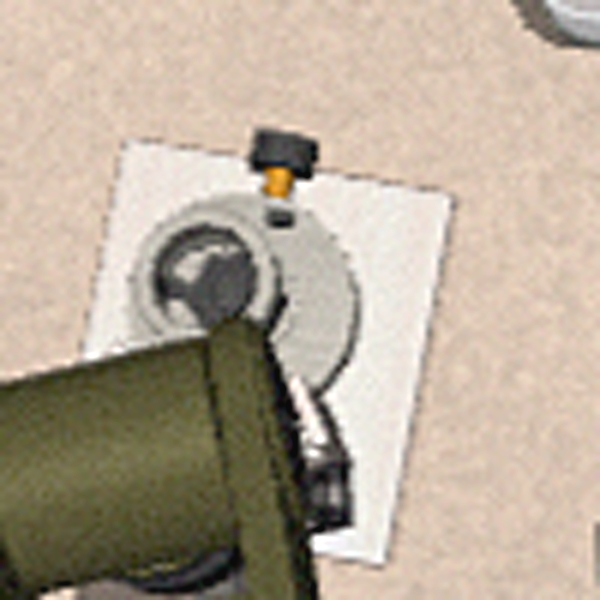

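View pics/scene2.png

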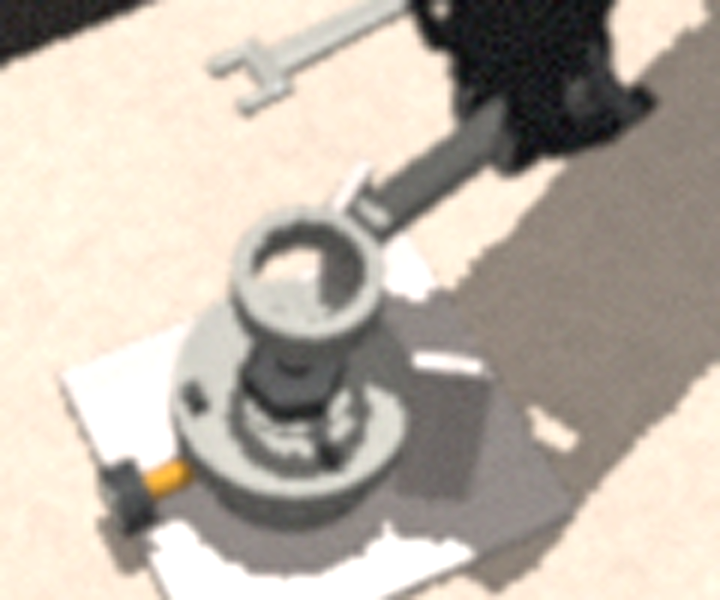

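```bash
python3 - <<'E'
from react import *
from nav import *
p,r,s=state(); 
ringtop=p+r.apply([-.1042,0,0])+np.array([0,0,-.0093+.024])  # tool z down
print("pred ring top centre",ringtop)
T=np.load("pics/top2.npz");S=np.load("pics/scene2.npz")
print("pred px",proj(T,ringtop),proj(S,ringtop))
for n,d in(("S",S),("T",T)):
    g=cv2.cvtColor(d["frame"],cv2.COLOR_RGB2GRAY)
    P=cloud(d); uv=proj(d,ringtop)
    v,u=np.mgrid[0:400,0:640]
    # depth points near ring top height
    m=(abs(P[...,2]-ringtop[2])<.008)&(np.hypot(P[...,0]-ringtop[0],P[...,1]-ringtop[1])<.040)&(np.hypot(P[...,0]-ringtop[0],P[...,1]-ringtop[1])>.018)
    q=P[m]; print(n,m.sum(),"mean z",q[:,2].mean(),"mean xy",q[:,:2].mean(0))
    cv2.imwrite(f"pics/ringm_{n}.png",cv2.resize(np.dstack([g,g,np.where(m,255,g)])[190:300,280:400] if n=="S" else np.dstack([g,g,np.where(m,255,g)])[140:240,220:320],None,fx=5,fy=5,interpolation=cv2.INTER_NEAREST))
E
```

```text
pred ring top centre [0.5796721  0.17015982 0.17263887]
pred px [254.27530855 185.9119915 ] [330.78894781 234.14480862]
S 279 mean z 0.17229532073914192 mean xy [0.57978943 0.17322662]
T 179 mean z 0.17062518695141332 mean xy [0.58557759 0.17414226]
```

View pics/ringm_S.png

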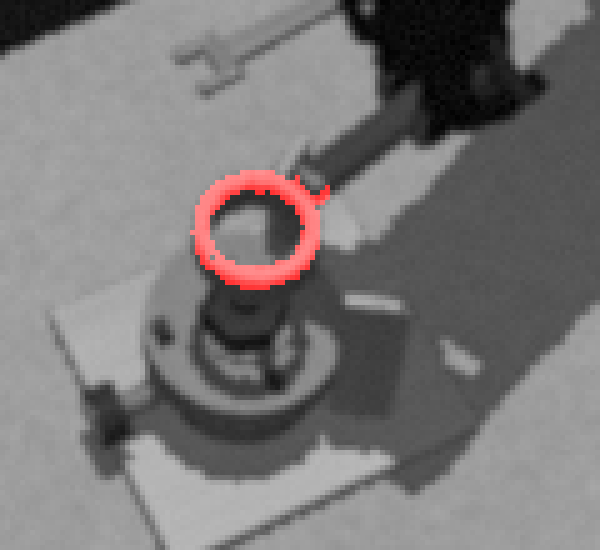

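View pics/ringm_T.png

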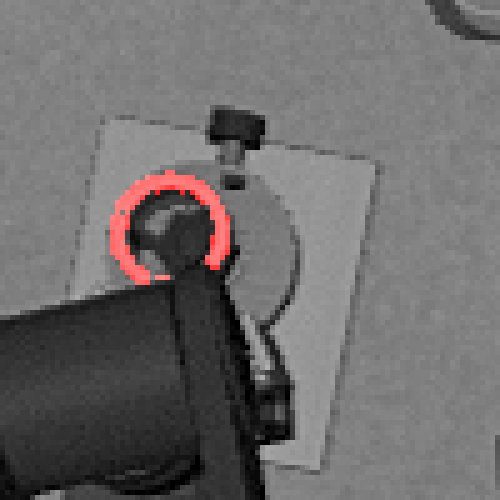

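```bash
cat > ringfit.py <<'E'
from react import *
def ringfit(d,pred):
    P=cloud(d); rr=np.hypot(P[...,0]-pred[0],P[...,1]-pred[1])
    m=((abs(P[...,2]-pred[2])<.008)&(rr<.036)&(rr>.017)).astype(np.uint8)
    c,_=cv2.findContours(m,cv2.RETR_LIST,cv2.CHAIN_APPROX_NONE)
    v,u=np.nonzero(m); Q=plane(d,u,v,pred[2])[:,:2]
    # annulus: mid-line radius fit on pixels (uniform annulus pixels, robust to missing sector)
    f=least_squares(lambda p:np.linalg.norm(Q-p[:2],axis=1)-p[2],[*pred[:2],.026],loss="soft_l1",f_scale=.003)
    # outer boundary: for angle bins take max radius
    q=Q-f.x[:2];a=np.arctan2(q[:,1],q[:,0]);r=np.hypot(*q.T)
    return f.x, m.sum(), np.percentile(r,[2,98])
E
python3 - <<'E'
from ringfit import *
from nav import state
p,r,s=state(); ringtop=p+r.apply([-.1042,0,0])+np.array([0,0,-.0093+.024])
print(ringtop)
for n in("top","scene"):
    d=np.load(f"pics/{n}2.npz"); print(n,*[np.round(x,4) for x in ringfit(d,ringtop)])
# same method on the lying wrench
for n in("top","scene"):
    d=np.load(f"pics/{n}0.npz"); print("lying",n,*[np.round(x,4) for x in ringfit(d,np.array([.6268,-.1609,.028]))])
E
```

```text
[0.5796721  0.17015982 0.17263887]
top [0.5797 0.1722 0.0268] 179 [0.0222 0.0309]
scene [0.5811 0.1725 0.0274] 276 [0.0216 0.0331]
lying top [ 0.6269 -0.1596  0.027 ] 170 [0.0223 0.0312]
lying scene [ 0.6277 -0.1588  0.0275] 177 [0.0207 0.0337]
```

```bash
cat >> nav.py <<'E'
C=np.array([.5833,.1697]);L=.1042
def over(yaw,z,n=1,c=None):
    c=C if c is None else c
    t=c-L*np.array([np.cos(yaw),np.sin(yaw)])
    show(); rows(np.array([*t,z]),yaw+np.pi,n)
def ring():
    p,r,s=state(); g=p+r.apply([-L,0,-.0093*0]); x=-r.apply([1,0,0])
    print("ring",np.round(g[:2],4),"under z",round(g[2]-.0093,4),"wyaw",round(float(np.arctan2(x[1],x[0])),4),"F",np.round(s["force"],1),"M",np.round(s["moment"],2))
E
python3 - <<'E'
from nav import *
over(.084,.128,2)
E
```

```text
t 5.875 p [0.4759 0.1613 0.1591] yaw -3.0565 z [-1.110e-02  3.000e-04 -9.999e-01] F [ 1.7 -0.6 -3.1] M [-0.05  0.1   0.05] open 0.0165 q [ 0.252  0.275  1.731  0.003  1.147 -1.405]
[ [-0.002, -0.0003, 0.0155] , [0.0006, -0.0055, 0.0005] ]
[ [-0.0019, -0.0003, 0.0155] , [0.0006, -0.0055, 0.0005] ]
```

```bash
python3 -m inch '[[[-0.002,0,0.0155],[0.0006,-0.0055,0],0],[[-0.002,0,0.0155],[0.0006,-0.0055,0],0],[[0,0,0],[0,0,0],0]]'
python3 - <<'E'
from nav import *
over(.084,.112,1); ring()
E
```

```text
clock: 6.25
eef_pos: [0.4801, 0.159, 0.1273]
ee_rot: [-0.041, 0.999, -0.0, -0.0]
force: [-0.4, 0.1, -1.7]
opening: 0.0167
t 6.25 p [0.4801 0.159  0.1273] yaw -3.0604 z [-0.e+00 -4.e-04 -1.e+00] F [-0.4  0.1 -1.7] M [ 0.02  0.14 -0.03] open 0.0167 q [ 0.248  0.318  1.758 -0.     1.067 -1.404]
[ [0.0005, 0.002, 0.0153] , [-0.0004, -0.0, -0.0028] ]
ring [0.584  0.1675] under z 0.118 wyaw 0.0812 F [-0.4  0.1 -1.7] M [ 0.02  0.14 -0.03]
```

```bash
python3 -m inch '[[[0.0003,0.0018,0.0153],[0,0,-0.0028],0],[[0,0,0],[0,0,0],0]]'
python3 - <<'E'
from nav import *
over(.084,.100,2); ring()
E
```

```text
clock: 6.5
eef_pos: [0.48, 0.1601, 0.1117]
ee_rot: [-0.041, 0.999, -0.0, 0.0]
force: [0.2, -0.3, -1.0]
opening: 0.0163
t 6.5 p [0.48   0.1601 0.1117] yaw -3.0588 z [ 4.e-04 -3.e-04 -1.e+00] F [ 0.2 -0.3 -1. ] M [-0.02  0.1   0.01] open 0.0163 q [ 0.25   0.34   1.77  -0.     1.032 -1.404]
[ [0.0002, 0.0005, 0.0059] , [-0.0002, 0.0002, -0.0006] ]
[ [0.0002, 0.0005, 0.0059] , [-0.0002, 0.0002, -0.0006] ]
ring [0.5838 0.1687] under z 0.1024 wyaw 0.0828 F [ 0.2 -0.3 -1. ] M [-0.02  0.1   0.01]
```

```bash
python3 -m inch '[[[0.0004,0.001,0.003],[0,0,-0.001],0],[[0,0,0.003],[0,0,0],0]]'
python3 - <<'E'
from nav import *
over(.084,.100,1); ring()
E
```

```text
clock: 6.75
eef_pos: [0.4798, 0.1612, 0.106]
ee_rot: [-0.042, 0.999, -0.0, 0.001]
force: [-0.3, 0.6, -3.0]
opening: 0.0164
t 6.75 p [0.4798 0.1612 0.106 ] yaw -3.0578 z [ 0.0013 -0.     -1.    ] F [-0.3  0.6 -3. ] M [-0.01  0.07 -0.02] open 0.0164 q [ 0.252  0.348  1.774 -0.     1.018 -1.403]
[ [0.0003, -0.0002, 0.006] , [-0.0001, 0.0013, -0.0002] ]
ring [0.5836 0.1699] under z 0.0968 wyaw 0.0838 F [-0.3  0.6 -3. ] M [-0.01  0.07 -0.02]
```

```bash
python3 -m inch '[[[0.0002,0,0.003],[0,0.001,0],0],[[0,0,0.003],[0,0,0],0]]'
python3 - <<'E'
from nav import *
over(.084,.0885,1); ring()
E
```

```text
clock: 7.0
eef_pos: [0.4797, 0.1612, 0.0999]
ee_rot: [-0.042, 0.999, -0.0, 0.0]
force: [-0.5, -0.4, -2.1]
opening: 0.0164
t 7.0 p [0.4797 0.1612 0.0999] yaw -3.0576 z [ 7.e-04 -0.e+00 -1.e+00] F [-0.5 -0.4 -2.1] M [ 0.02  0.14 -0.02] open 0.0164 q [ 0.252  0.357  1.778 -0.     1.006 -1.403]
[ [0.0002, -0.0002, 0.0114] , [-0.0001, 0.0007, -0.0] ]
ring [0.5835 0.1699] under z 0.0906 wyaw 0.084 F [-0.5 -0.4 -2.1] M [ 0.02  0.14 -0.02]
```

The ring slipped over the hexagon: the underside is at 90.6 mm, below the nut's top at 97 mm, with no contact force. Next I'll seat it.

```bash
python3 -m inch '[[[0,0,0.004],[0,0,0],0],[[0,0,0.004],[0,0,0],0],[[0,0,0.003],[0,0,0],0]]'
python3 - <<'E'
from nav import *
over(.084,.0885,1); ring()
E
```

```text
clock: 7.38
eef_pos: [0.4797, 0.1612, 0.0881]
ee_rot: [-0.042, 0.999, -0.0, 0.0]
force: [-1.8, -0.6, 0.4]
opening: 0.0166
t 7.375 p [0.4797 0.1612 0.0881] yaw -3.0576 z [ 7.e-04 -0.e+00 -1.e+00] F [-1.8 -0.6  0.4] M [-0.01  0.13  0.01] open 0.0166 q [ 0.252  0.375  1.786 -0.     0.98  -1.403]
[ [0.0002, -0.0002, -0.0004] , [-0.0001, 0.0007, -0.0] ]
ring [0.5835 0.17  ] under z 0.0789 wyaw 0.084 F [-1.8 -0.6  0.4] M [-0.01  0.13  0.01]
```

```bash
python3 -m inch '[[[-0.0003,0.0083,0],[0,0,0.08],0],[[-0.0003,0.0083,0],[0,0,0.08],0],[[-0.0003,0.0083,0],[0,0,0.08],0]]'
python3 - <<'E'
from nav import *
ring(); over(-.2,.0883,1)
E
```

```text
clock: 7.75
eef_pos: [0.4797, 0.1861, 0.088]
ee_rot: [0.081, 0.997, -0.001, -0.001]
force: [1.4, -1.7, 0.4]
opening: 0.0164
ring [0.5825 0.1693] under z 0.0785 wyaw -0.1625 F [ 1.4 -1.7  0.4] M [-0.18 -0.4   0.39]
t 7.75 p [0.4797 0.1861 0.088 ] yaw 2.9791 z [-0.0013 -0.0011 -1.    ] F [ 1.4 -1.7  0.4] M [-0.18 -0.4   0.39] open 0.0164 q [ 2.990e-01  3.930e-01  1.760e+00 -1.000e-03  9.900e-01 -1.109e+00]
[ [-0.0008, 0.0045, -0.0004] , [-0.0013, -0.0011, 0.0375] ]
```

```bash
python3 -m inch '[[[-0.0010,0.0083,0],[-0.001,-0.001,0.08],0],[[-0.0008,0.0083,0],[0,0,0.08],0],[[-0.0006,0.0083,0],[0,0,0.08],0],[[-0.0003,0.0083,0],[0,0,0.08],0]]'
python3 - <<'E'
from nav import *
ring(); over(-.68,.0883,3)
E
```

```text
clock: 8.25
eef_pos: [0.4905, 0.2187, 0.0881]
ee_rot: [0.243, 0.97, -0.001, -0.001]
force: [0.6, -2.8, -0.8]
opening: 0.0164
ring [0.5825 0.1696] under z 0.0786 wyaw -0.4902 F [ 0.6 -2.8 -0.8] M [-0.37 -0.37  0.34]
t 8.25 p [0.4905 0.2187 0.0881] yaw 2.6514 z [-0.0023 -0.0011 -1.    ] F [ 0.6 -2.8 -0.8] M [-0.37 -0.37  0.34] open 0.0164 q [ 0.351  0.436  1.695 -0.     1.012 -0.729]
[ [-0.0009, 0.0067, -0.0001] , [-0.0007, -0.0005, 0.0633] ]
[ [-0.0004, 0.0067, -0.0001] , [-0.0007, -0.0005, 0.0633] ]
[ [-0.0, 0.0068, -0.0001] , [-0.0007, -0.0005, 0.0633] ]
```

```bash
python3 -m inch '[[[-0.0006,0.0067,0],[-0.001,-0.001,0.063],0],[[-0.0005,0.0067,0],[0,0,0.063],0],[[-0.0004,0.006,0],[0,0,0.055],0],[[0,0,0],[0,0,0],0]]'
python3 - <<'E'
from nav import *
from bench import get_image
ring()
d=get_image("scene");np.savez("pics/s3.npz",**d);crop(d,280,190,120,100,6,"pics/s3.png")
E
```

```text
clock: 8.75
eef_pos: [0.5015, 0.2354, 0.088]
ee_rot: [0.331, 0.944, -0.001, -0.001]
force: [-0.2, -0.5, 1.0]
opening: 0.0163
ring [0.5829 0.1703] under z 0.0786 wyaw -0.6754 F [-0.2 -0.5  1. ] M [-0.15 -0.06 -0.09]
```

View pics/s3.png

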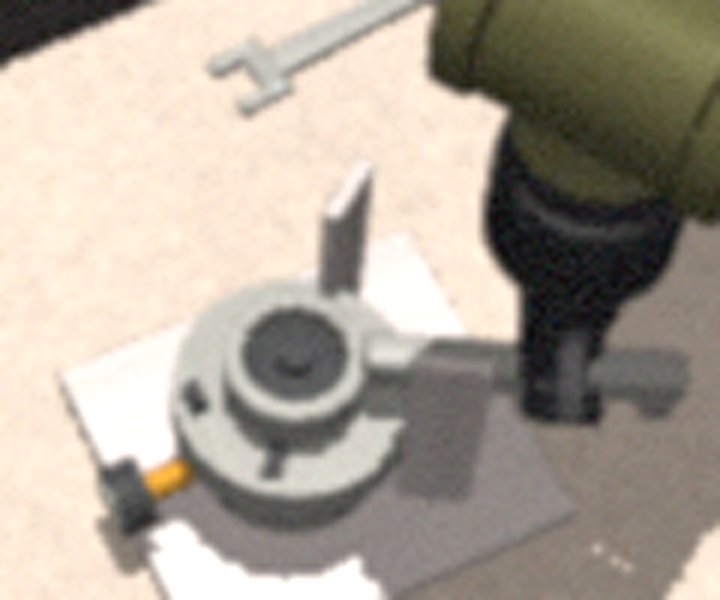

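```bash
python3 - <<'E'
from nav import *
S=np.load("pics/s3.npz");S0=np.load("pics/scene0.npz")
for d,t in((S,(280+271/6,190+470/6)),(S0,(285+405/8,215+425/8))):
    p=plane(d,*t,.083)[:2]-C;print(p,np.hypot(*p),np.arctan2(p[1],p[0]))
E
```

```text
[0.03289829 0.032124  ] 0.04598095615645469 0.7734906334410643
[0.01083646 0.04663313] 0.047875648237876205 1.342471623766952
```

```bash
python3 -m inch '[[[-0.0002,-0.007,0],[0,0,-0.07],0],[[-0.0002,-0.007,0],[0,0,-0.07],0],[[0,0,0],[0,0,0],0]]'
python3 - <<'E'
from nav import *
ring(); over(-.53,.122,3)
E
```

```text
clock: 9.18
eef_pos: [0.4935, 0.2234, 0.0884]
ee_rot: [0.261, 0.965, -0.0, -0.0]
force: [-1.1, 0.2, -1.2]
opening: 0.0167
ring [0.5835 0.1709] under z 0.079 wyaw -0.5283 F [-1.1  0.2 -1.2] M [-0.01  0.19 -0.04]
t 9.175 p [0.4935 0.2234 0.0884] yaw 2.6133 z [-7.e-04 -5.e-04 -1.e+00] F [-1.1  0.2 -1.2] M [-0.01  0.19 -0.04] open 0.0167 q [ 0.358  0.444  1.683 -0.     1.015 -0.685]
[ [-0.0001, -0.0003, -0.0112] , [-0.0003, -0.0001, 0.0006] ]
[ [-0.0001, -0.0003, -0.0112] , [-0.0003, -0.0001, 0.0006] ]
[ [-0.0001, -0.0003, -0.0112] , [-0.0003, -0.0001, 0.0006] ]
```

```bash
python3 -m inch '[[[0,-0.0003,-0.006],[0,0,0],0],[[0,-0.0003,-0.010],[0,0,0],0],[[0,0,-0.014],[0,0,0],0],[[0,0,-0.006],[0,0,0],0]]'
python3 - <<'E'
from nav import *
ring(); over(-.007,.123,5)
E
```

```text
clock: 9.68
eef_pos: [0.4934, 0.2231, 0.1268]
ee_rot: [0.262, 0.965, -0.0, -0.0]
force: [-0.5, 1.0, -3.3]
opening: 0.0166
ring [0.5833 0.1704] under z 0.1174 wyaw -0.5307 F [-0.5  1.  -3.3] M [ 0.09  0.11 -0.  ]
t 9.675 p [0.4934 0.2231 0.1268] yaw 2.6109 z [-7.e-04 -2.e-04 -1.e+00] F [-0.5  1.  -3.3] M [ 0.09  0.11 -0.  ] open 0.0166 q [ 0.357  0.391  1.657  0.     1.095 -0.683]
[ [-0.0029, -0.0105, 0.0008] , [-0.0001, -0.0001, -0.1047] ]
[ [-0.0017, -0.0108, 0.0008] , [-0.0001, -0.0001, -0.1047] ]
[ [-0.0006, -0.0109, 0.0008] , [-0.0001, -0.0001, -0.1047] ]
[ [0.0005, -0.0109, 0.0008] , [-0.0001, -0.0001, -0.1047] ]
[ [0.0017, -0.0108, 0.0008] , [-0.0001, -0.0001, -0.1047] ]
```

```bash
python3 -m inch '[[[-0.0006,-0.0109,0],[0,0,-0.105],0],[[-0.0006,-0.0109,0],[0,0,-0.105],0],[[-0.0006,-0.0109,0],[0,0,-0.105],0],[[-0.0006,-0.0109,0],[0,0,-0.105],0],[[-0.0006,-0.0109,0],[0,0,-0.105],0]]'
python3 -m inch '[[[0,0,0],[0,0,0],0]]'
python3 - <<'E'
from nav import *
ring(); over(-.01,.109,2)
E
```

```text
clock: 10.3
eef_pos: [0.4794, 0.1703, 0.1292]
ee_rot: [-0.006, 1.0, 0.0, 0.001]
force: [-0.3, 0.3, -2.3]
opening: 0.0166
clock: 10.42
eef_pos: [0.4795, 0.17, 0.1296]
ee_rot: [-0.005, 1.0, 0.0, 0.001]
force: [0.4, 0.0, -2.5]
opening: 0.0167
ring [0.5837 0.171 ] under z 0.1205 wyaw 0.0097 F [ 0.4  0.  -2.5] M [-0.05  0.12 -0.  ]
t 10.425 p [0.4795 0.17   0.1296] yaw -3.1319 z [ 1.8e-03  5.0e-04 -1.0e+00] F [ 0.4  0.  -2.5] M [-0.05  0.12 -0.  ] open 0.0167 q [ 0.269  0.32   1.749 -0.     1.071 -1.312]
[ [0.0002, 0.0004, 0.0103] , [0.0002, 0.0009, 0.0099] ]
[ [0.0002, 0.0004, 0.0103] , [0.0002, 0.0009, 0.0099] ]
```

```bash
sed -i 's/C=np.array(\[.5833,.1697\])/C=np.array([.5834,.1702])/' nav.py; python3 -m inch '[[[0.0002,0,0.0103],[0,0.001,0.01],0],[[0.0002,0,0.0103],[0,0.001,0.008],0],[[0,0,0],[0,0,0],0]]'
python3 - <<'E'
from nav import *
ring(); over(-.01,.101,2)
E
```

```text
clock: 10.8
eef_pos: [0.4788, 0.1708, 0.1072]
ee_rot: [0.007, 1.0, 0.0, -0.001]
force: [-0.2, -0.9, -3.0]
opening: 0.0166
ring [0.583  0.1694] under z 0.0978 wyaw -0.0139 F [-0.2 -0.9 -3. ] M [-0.04  0.12  0.04]
t 10.8 p [0.4788 0.1708 0.1072] yaw 3.1277 z [-1.1e-03  4.0e-04 -1.0e+00] F [-0.2 -0.9 -3. ] M [-0.04  0.12  0.04] open 0.0166 q [ 2.700e-01  3.520e-01  1.765e+00  1.000e-03  1.025e+00 -1.287e+00]
[ [-0.0002, 0.0002, 0.0031] , [0.0002, -0.0005, -0.0019] ]
[ [-0.0002, 0.0002, 0.0031] , [0.0002, -0.0005, -0.0019] ]
```

```bash
python3 -m inch '[[[-0.0003,0.0004,0.0015],[0,-0.001,-0.003],0],[[0,0,0.003],[0,0,0],0],[[0,0,0.002],[0,0,0],0]]'
python3 - <<'E'
from nav import *
ring(); over(-.01,.0885,2)
E
```

```text
clock: 11.18
eef_pos: [0.4794, 0.1716, 0.1005]
ee_rot: [0.005, 1.0, 0.0, 0.0]
force: [-0.6, 0.0, -3.1]
opening: 0.0164
ring [0.5835 0.1704] under z 0.0912 wyaw -0.0109 F [-0.6  0.  -3.1] M [-0.02  0.13 -0.02]
t 11.175 p [0.4794 0.1716 0.1005] yaw 3.1307 z [ 4.e-04  5.e-04 -1.e+00] F [-0.6  0.  -3.1] M [-0.02  0.13 -0.02] open 0.0164 q [ 0.272  0.362  1.769  0.     1.01  -1.289]
[ [0.0001, -0.0002, 0.006] , [0.0003, 0.0002, -0.0005] ]
[ [0.0001, -0.0002, 0.006] , [0.0003, 0.0002, -0.0005] ]
```

Over again. I'll seat it and start stroke 2.

```bash
python3 -m inch '[[[0,0,0.006],[0,0,0],0],[[0,0,0.006],[0,0,0],0]]'
python3 - <<'E'
from nav import *
ring()
E
python3 -m inch '[[[-0.0003,0.0083,0],[0,0,0.08],0],[[-0.0006,0.0083,0],[0,0,0.08],0],[[-0.0006,0.0083,0],[0,0,0.08],0],[[-0.0004,0.0083,0],[0,0,0.08],0]]'
python3 - <<'E'
from nav import *
ring(); over(-.68,.0883,5)
E
```

```text
clock: 11.42
eef_pos: [0.4794, 0.1715, 0.088]
ee_rot: [0.006, 1.0, 0.0, 0.0]
force: [-4.1, -0.4, 0.9]
opening: 0.0161
ring [0.5835 0.1704] under z 0.0788 wyaw -0.0111 F [-4.1 -0.4  0.9] M [-0.06  0.41 -0.07]
clock: 11.92
eef_pos: [0.4843, 0.2044, 0.0875]
ee_rot: [0.169, 0.986, -0.001, -0.001]
force: [-1.8, -1.5, 4.0]
opening: 0.0164
ring [0.5825 0.1696] under z 0.078 wyaw -0.3397 F [-1.8 -1.5  4. ] M [-0.31 -0.    0.27]
t 11.925 p [0.4843 0.2044 0.0875] yaw 2.8019 z [-2.7e-03 -9.0e-04 -1.0e+00] F [-1.8 -1.5  4. ] M [-0.31 -0.    0.27] open 0.0164 q [ 0.33   0.415  1.728 -0.     1.001 -0.901]
[ [-0.0013, 0.0071, -0.0002] , [-0.0004, -0.0004, 0.0681] ]
[ [-0.0008, 0.0072, -0.0002] , [-0.0004, -0.0004, 0.0681] ]
[ [-0.0003, 0.0072, -0.0002] , [-0.0004, -0.0004, 0.0681] ]
[ [0.0001, 0.0072, -0.0002] , [-0.0004, -0.0004, 0.0681] ]
[ [0.0006, 0.0072, -0.0002] , [-0.0004, -0.0004, 0.0681] ]
```

```bash
python3 -m inch '[[[-0.0008,0.0071,-0.0004],[-0.001,-0.002,0.068],0],[[-0.0006,0.0071,0],[0,0,0.068],0],[[-0.0005,0.0071,0],[0,0,0.068],0],[[-0.0003,0.0071,0],[0,0,0.068],0],[[-0.0003,0.0055,0],[0,0,0.055],0]]'
python3 - <<'E'
from nav import *
ring(); show()
E
```

```text
clock: 12.55
eef_pos: [0.5012, 0.2351, 0.0876]
ee_rot: [0.331, 0.944, -0.001, -0.001]
force: [-4.0, -0.3, 3.1]
opening: 0.0165
ring [0.5826 0.17  ] under z 0.0783 wyaw -0.6749 F [-4.  -0.3  3.1] M [-0.21  0.21  0.29]
t 12.55 p [0.5012 0.2351 0.0876] yaw 2.4666 z [-0.0017 -0.0014 -1.    ] F [-4.  -0.3  3.1] M [-0.21  0.21  0.29] open 0.0165 q [ 3.730e-01  4.690e-01  1.648e+00 -1.000e-03  1.027e+00 -5.230e-01]
```

```bash
python3 -m inch '[[[-0.0002,-0.007,-0.0004],[0,0,-0.07],0],[[-0.0002,-0.007,0],[0,0,-0.07],0],[[0,0,0],[0,0,0],0]]'
python3 - <<'E'
from nav import *
ring(); over(-.53,.122,3)
from bench import get_image
d=get_image("scene");np.savez("pics/s4.npz",**d);crop(d,280,190,120,100,6,"pics/s4.png")
E
```

```text
clock: 12.92
eef_pos: [0.4937, 0.224, 0.088]
ee_rot: [0.263, 0.965, -0.0, 0.0]
force: [-2.1, -1.4, 0.2]
opening: 0.0168
ring [0.5835 0.1711] under z 0.0787 wyaw -0.5323 F [-2.1 -1.4  0.2] M [-0.34  0.13 -0.13]
t 12.925 p [0.4937 0.224  0.088 ] yaw 2.6093 z [ 1.e-04 -9.e-04 -1.e+00] F [-2.1 -1.4  0.2] M [-0.34  0.13 -0.13] open 0.0168 q [ 3.590e-01  4.450e-01  1.682e+00 -1.000e-03  1.014e+00 -6.790e-01]
[ [-0.0001, -0.0004, -0.0113] , [-0.0002, 0.0002, -0.0008] ]
[ [-0.0001, -0.0004, -0.0113] , [-0.0002, 0.0002, -0.0008] ]
[ [-0.0001, -0.0004, -0.0113] , [-0.0002, 0.0002, -0.0008] ]
```

View pics/s4.png

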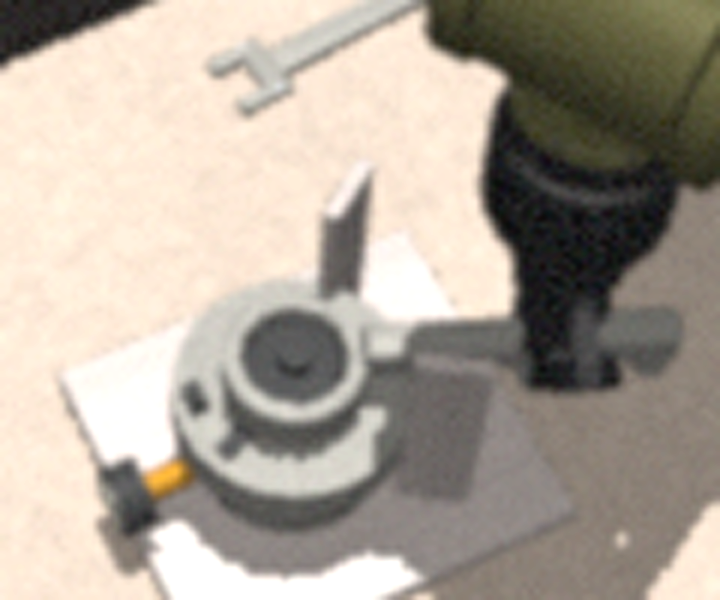

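The pointer is at crop (232,442), about 0.4 rad short of the lug at (197,398). That leaves one more stroke.

```bash
python3 -m inch '[[[0,-0.0005,-0.006],[0,0,0],0],[[0,-0.0005,-0.010],[0,0,0],0],[[0,0,-0.014],[0,0,0],0],[[0,0,-0.006],[0,0,0],0]]' && python3 -m inch '[[[-0.0006,-0.0109,0],[0,0,-0.105],0],[[-0.0006,-0.0109,0],[0,0,-0.105],0],[[-0.0006,-0.0109,0],[0,0,-0.105],0],[[-0.0006,-0.0109,0],[0,0,-0.105],0],[[-0.0006,-0.0102,0],[0,0,-0.098],0]]'
python3 -m inch '[[[0,0,0],[0,0,0],0]]'
python3 - <<'E'
from nav import *
ring(); over(-.01,.109,2)
E
```

```text
clock: 13.48
eef_pos: [0.4935, 0.2236, 0.126]
ee_rot: [0.265, 0.964, -0.0, -0.0]
force: [-0.3, -0.0, -3.3]
opening: 0.0168
clock: 14.1
eef_pos: [0.4793, 0.1716, 0.1285]
ee_rot: [0.001, 1.0, 0.0, 0.001]
force: [-0.9, 0.7, -1.5]
opening: 0.0167
clock: 14.22
eef_pos: [0.4793, 0.1713, 0.1289]
ee_rot: [0.001, 1.0, 0.0, 0.001]
force: [0.1, -0.0, -2.5]
opening: 0.0167
ring [0.5835 0.171 ] under z 0.1198 wyaw -0.0025 F [ 0.1 -0.  -2.5] M [ 0.02  0.12 -0.  ]
t 14.225 p [0.4793 0.1713 0.1289] yaw 3.1391 z [ 2.5e-03  2.0e-04 -1.0e+00] F [ 0.1 -0.  -2.5] M [ 0.02  0.12 -0.  ] open 0.0167 q [ 2.710e-01  3.210e-01  1.749e+00 -1.000e-03  1.069e+00 -1.297e+00]
[ [0.0001, -0.0, 0.0099] , [0.0001, 0.0012, 0.0038] ]
[ [0.0001, -0.0, 0.0099] , [0.0001, 0.0012, 0.0038] ]
```

```bash
python3 -m inch '[[[0.0002,0,0.01],[0,0.001,0.004],0],[[0.0002,0,0.01],[0,0.001,0.003],0],[[0,0,0],[0,0,0],0]]'
python3 - <<'E'
from nav import *
ring(); over(-.01,.101,2)
E
```

```text
clock: 14.6
eef_pos: [0.4787, 0.172, 0.1072]
ee_rot: [0.007, 1.0, 0.0, -0.0]
force: [-0.1, -0.8, -2.4]
opening: 0.0165
ring [0.5829 0.1706] under z 0.0979 wyaw -0.014 F [-0.1 -0.8 -2.4] M [0.05 0.17 0.08]
t 14.6 p [0.4787 0.172  0.1072] yaw 3.1276 z [-2.e-04  2.e-04 -1.e+00] F [-0.1 -0.8 -2.4] M [0.05 0.17 0.08] open 0.0165 q [ 0.273  0.352  1.765  0.     1.025 -1.284]
[ [-0.0002, -0.0004, 0.0031] , [0.0001, -0.0001, -0.002] ]
[ [-0.0002, -0.0004, 0.0031] , [0.0001, -0.0001, -0.002] ]
```

```bash
python3 -m inch '[[[-0.0004,-0.0005,0.0015],[0,0,-0.003],0],[[0,0,0.003],[0,0,0],0],[[0,0,0.002],[0,0,0],0]]'
python3 - <<'E'
from nav import *
ring(); over(-.01,.0885,2)
E
```

```text
clock: 14.98
eef_pos: [0.4793, 0.1717, 0.1005]
ee_rot: [0.006, 1.0, 0.0, 0.0]
force: [0.2, -0.3, -2.6]
opening: 0.0169
ring [0.5835 0.1705] under z 0.0912 wyaw -0.0111 F [ 0.2 -0.3 -2.6] M [-0.1   0.14 -0.11]
t 14.975 p [0.4793 0.1717 0.1005] yaw 3.1305 z [ 0.e+00  2.e-04 -1.e+00] F [ 0.2 -0.3 -2.6] M [-0.1   0.14 -0.11] open 0.0169 q [ 0.272  0.363  1.769  0.     1.01  -1.288]
[ [0.0, -0.0002, 0.006] , [0.0001, 0.0, -0.0005] ]
[ [0.0, -0.0002, 0.006] , [0.0001, 0.0, -0.0005] ]
```

```bash
python3 -m inch '[[[0,0,0.006],[0,0,0],0],[[0,0,0.0058],[0,0,0],0]]' && python3 -m inch '[[[-0.0003,0.0083,-0.0002],[0,0,0.08],0],[[-0.0006,0.0083,0],[0,0,0.08],0],[[-0.0006,0.0083,0],[0,0,0.08],0],[[-0.0004,0.0083,0],[0,0,0.08],0]]'
python3 - <<'E'
from nav import *
ring(); show()
E
```

```text
clock: 15.22
eef_pos: [0.4794, 0.1717, 0.0882]
ee_rot: [0.006, 1.0, 0.0, 0.0]
force: [-2.9, 0.4, 0.8]
opening: 0.0165
clock: 15.72
eef_pos: [0.4843, 0.2044, 0.0876]
ee_rot: [0.169, 0.986, -0.001, -0.001]
force: [-2.2, -2.4, 3.5]
opening: 0.0162
ring [0.5825 0.1697] under z 0.0781 wyaw -0.3401 F [-2.2 -2.4  3.5] M [-0.45 -0.16  0.24]
t 15.725 p [0.4843 0.2044 0.0876] yaw 2.8015 z [-0.0031 -0.0013 -1.    ] F [-2.2 -2.4  3.5] M [-0.45 -0.16  0.24] open 0.0162 q [ 0.33   0.416  1.728 -0.     1.002 -0.901]
```

```bash
python3 -m inch '[[[-0.0009,0.0062,-0.0003],[-0.001,-0.003,0.06],0],[[-0.0005,0.0062,0],[0,0,0.06],0]]'
python3 - <<'E'
from nav import *
ring()
E
python3 -m inch '[[[-0.0005,0.0042,0],[0,0,0.04],0]]'
python3 - <<'E'
from nav import *
ring()
E
```

```text
clock: 15.98
eef_pos: [0.4894, 0.2163, 0.0877]
ee_rot: [0.229, 0.973, -0.001, -0.001]
force: [-4.0, -0.5, 2.4]
opening: 0.0164
ring [0.5826 0.1698] under z 0.0783 wyaw -0.4631 F [-4.  -0.5  2.4] M [-0.35  0.3   0.17]
clock: 16.1
eef_pos: [0.4914, 0.2203, 0.0876]
ee_rot: [0.249, 0.968, -0.001, -0.001]
force: [-6.6, 0.3, 4.6]
opening: 0.0167
ring [0.5826 0.1699] under z 0.0782 wyaw -0.5041 F [-6.6  0.3  4.6] M [-0.24  0.62  0.12]
```

```bash
python3 -m inch '[[[0.0001,0.0032,-0.0003],[0,-0.002,0.03],0]]'
python3 - <<'E'
from nav import *
ring()
E
python3 -m inch '[[[0,0.0032,0],[0,0,0.03],0]]'
python3 - <<'E'
from nav import *
from bench import get_image
ring()
d=get_image("scene");np.savez("pics/s5.npz",**d);crop(d,290,200,90,70,8,"pics/s5.png")
E
```

```text
clock: 16.23
eef_pos: [0.493, 0.2231, 0.0878]
ee_rot: [0.264, 0.964, -0.002, 0.0]
force: [1.0, -4.4, -0.0]
opening: 0.0164
ring [0.5827 0.17  ] under z 0.0787 wyaw -0.5349 F [ 1.  -4.4 -0. ] M [-0.79 -0.32  0.14]
clock: 16.35
eef_pos: [0.4944, 0.2255, 0.0876]
ee_rot: [0.279, 0.96, -0.002, 0.0]
force: [-6.9, -8.9, 2.8]
opening: 0.0165
ring [0.5824 0.1696] under z 0.0784 wyaw -0.5657 F [-6.9 -8.9  2.8] M [-1.49  0.74  0.53]
```

View pics/s5.png

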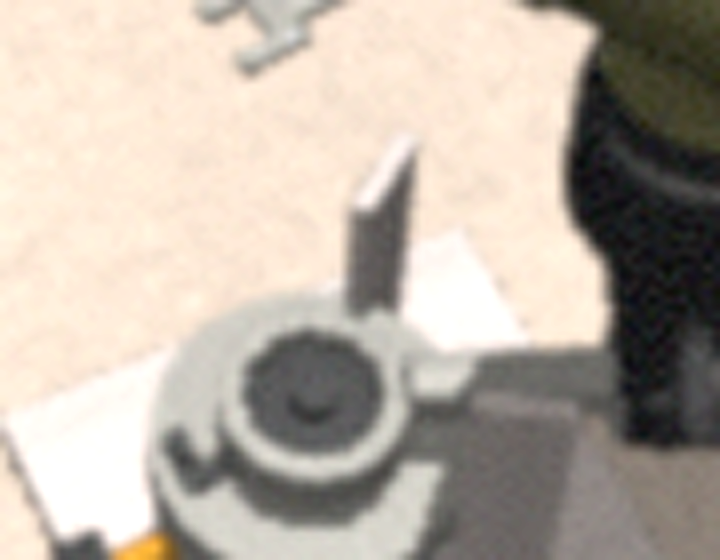

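Pointer at crop (200,470) now meets the lug at (180,445), and the tangential force is rising. I'll press a little more to be sure.

```bash
python3 -m inch '[[[0,0.0032,0],[0,0,0.03],0],[[0,0,0],[0,0,0],0]]'
python3 - <<'E'
from nav import *
ring()
E
python3 -m inch '[[[0,0.0037,0],[0,0,0.035],0],[[0,0,0],[0,0,0],0]]'
python3 - <<'E'
from nav import *
ring()
E
```

```text
clock: 16.65
eef_pos: [0.4955, 0.2272, 0.0872]
ee_rot: [0.294, 0.956, -0.004, -0.0]
force: [-4.3, -1.7, 4.9]
opening: 0.0167
ring [0.5817 0.1687] under z 0.078 wyaw -0.5962 F [-4.3 -1.7  4.9] M [-0.44  0.34  1.09]
clock: 16.9
eef_pos: [0.4964, 0.2287, 0.0868]
ee_rot: [0.309, 0.951, -0.007, -0.001]
force: [-6.5, -4.6, 6.4]
opening: 0.0162
ring [0.5807 0.1674] under z 0.0777 wyaw -0.6282 F [-6.5 -4.6  6.4] M [-0.71  0.43  1.81]
```

```bash
python3 -m inch '[[[0.001,-0.0045,-0.0003],[0,-0.003,-0.06],0],[[0.001,-0.0045,0],[0,0,-0.05],0],[[0,-0.004,0],[0,0,-0.04],0],[[0,0,0],[0,0,0],0]]'
python3 - <<'E'
from nav import *
from bench import get_image
ring(); show()
d=get_image("scene");np.savez("pics/s6.npz",**d);crop(d,290,200,90,70,8,"pics/s6.png")
E
```

```text
clock: 17.4
eef_pos: [0.4904, 0.2182, 0.0876]
ee_rot: [0.236, 0.972, -0.007, 0.003]
force: [-1.6, -1.7, -0.9]
opening: 0.0168
ring [0.583  0.1705] under z 0.0793 wyaw -0.4756 F [-1.6 -1.7 -0.9] M [-0.08  0.21 -0.08]
t 17.4 p [0.4904 0.2182 0.0876] yaw 2.666 z [ 0.0031 -0.0143 -0.9999] F [-1.6 -1.7 -0.9] M [-0.08  0.21 -0.08] open 0.0168 q [ 0.357  0.437  1.696 -0.017  1.011 -0.729]
```

View pics/s6.png

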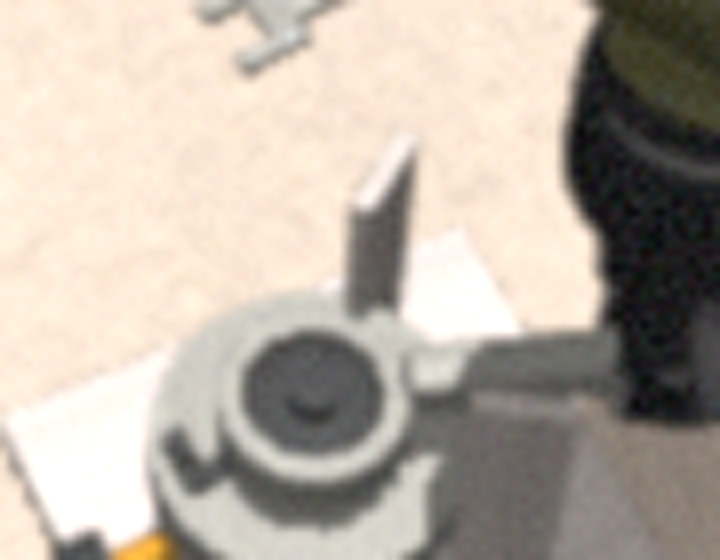

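Unloading left the pointer against the lug. Load began at wrench yaw of about -0.53; the predicted yaw for home is -0.39-0.13 = -0.52. I'll centre, level and lift off.

```bash
python3 - <<'E'
from nav import *
over(-.4,.0885,1)
E
```

```text
t 17.45 p [0.4904 0.2183 0.0876] yaw 2.6657 z [ 0.0031 -0.0144 -0.9999] F [-1.2 -1.5 -0.7] M [-0.23  0.07 -0.1 ] open 0.0164 q [ 0.357  0.437  1.696 -0.017  1.011 -0.728]
[ [-0.0008, -0.0081, -0.0008] , [-0.0117, 0.0089, -0.076] ]
```

```bash
python3 -m inch '[[[-0.0006,-0.0065,-0.0006],[-0.0117,0.009,-0.06],0],[[0,0,0],[0,0,0],0]]'
python3 - <<'E'
from nav import *
ring();over(-.41,.12,3)
E
```

```text
clock: 17.7
eef_pos: [0.4882, 0.2127, 0.0883]
ee_rot: [0.207, 0.978, 0.0, 0.0]
force: [-0.1, -1.1, -1.5]
opening: 0.0168
ring [0.5835 0.1705] under z 0.079 wyaw -0.4171 F [-0.1 -1.1 -1.5] M [-0.18 -0.07 -0.1 ]
t 17.7 p [0.4882 0.2127 0.0883] yaw 2.7245 z [ 5.e-04  8.e-04 -1.e+00] F [-0.1 -1.1 -1.5] M [-0.18 -0.07 -0.1 ] open 0.0168 q [ 3.420e-01  4.260e-01  1.711e+00  1.000e-03  1.004e+00 -8.120e-01]
[ [-0.0, -0.0003, -0.0106] , [0.0003, 0.0, -0.0024] ]
[ [-0.0, -0.0003, -0.0106] , [0.0003, 0.0, -0.0024] ]
[ [-0.0, -0.0003, -0.0106] , [0.0003, 0.0, -0.0024] ]
```

```bash
python3 -m inch '[[[0,-0.0003,-0.006],[0,0,-0.002],0],[[0,0,-0.012],[0,0,0],0],[[0,0,-0.02],[0,0,0],0],[[0,0,-0.025],[0,0,0],0],[[0,0,-0.01],[0,0,0],0]]'
python3 - <<'E'
from nav import *
ring();rows(np.array([.5241,-.1434,.16]),2.9696,10)
from bench import get_image
d=get_image("scene");np.savez("pics/s7.npz",**d);crop(d,280,190,100,80,7,"pics/s7.png")
E
```

```text
clock: 18.32
eef_pos: [0.4879, 0.2134, 0.1649]
ee_rot: [0.208, 0.978, 0.0, -0.0]
force: [-0.4, 0.2, -3.3]
opening: 0.0163
ring [0.5831 0.171 ] under z 0.1556 wyaw -0.4192 F [-0.4  0.2 -3.3] M [ 0.07  0.12 -0.01]
[ [-0.0178, -0.0311, 0.0005] , [0.0, -0.0, -0.0247] ]
[ [-0.0171, -0.0315, 0.0005] , [0.0, -0.0, -0.0247] ]
[ [-0.0163, -0.032, 0.0005] , [0.0, -0.0, -0.0247] ]
[ [-0.0155, -0.0324, 0.0005] , [0.0, -0.0, -0.0247] ]
[ [-0.0147, -0.0327, 0.0005] , [0.0, -0.0, -0.0247] ]
[ [-0.0139, -0.0331, 0.0005] , [0.0, -0.0, -0.0247] ]
[ [-0.013, -0.0334, 0.0005] , [0.0, -0.0, -0.0247] ]
[ [-0.0122, -0.0337, 0.0005] , [0.0, -0.0, -0.0247] ]
[ [-0.0114, -0.034, 0.0005] , [0.0, -0.0, -0.0247] ]
[ [-0.0105, -0.0343, 0.0005] , [0.0, -0.0, -0.0247] ]
```

View pics/s7.png

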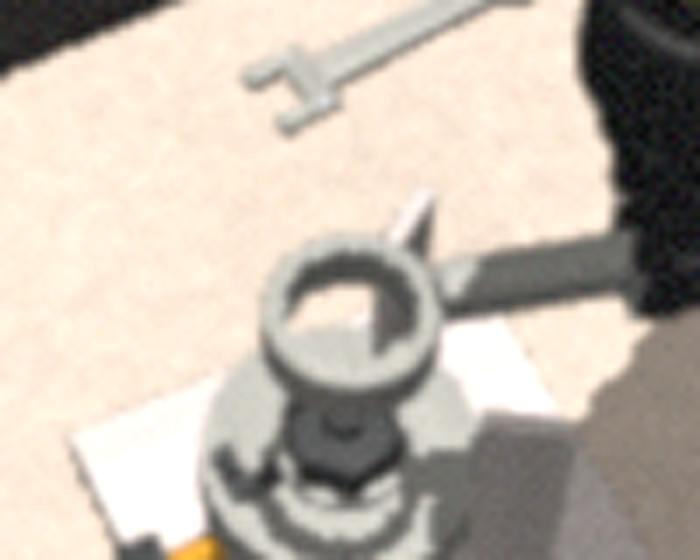

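```bash
python3 -m inch '[[[-0.0178,-0.031,0.0005],[0,0,-0.0247],0],[[-0.0171,-0.0315,0.0005],[0,0,-0.0247],0],[[-0.0163,-0.032,0.0005],[0,0,-0.0247],0],[[-0.0155,-0.0324,0.0005],[0,0,-0.0247],0],[[-0.0147,-0.0327,0.0005],[0,0,-0.0247],0]]'
python3 - <<'E'
from nav import *
ring();rows(np.array([.5241,-.1434,.16]),2.9696,5)
from bench import get_image
for n,r in(("top",(230,160,70,70)),("scene",(285,215,95,70))):
    d=get_image(n);np.savez(f"pics/{n}8.npz",**d);crop(d,*r,8,f"pics/{n}8.png")
E
```

```text
clock: 19.0
eef_pos: [0.5057, 0.0321, 0.1606]
ee_rot: [0.144, 0.99, -0.0, -0.001]
force: [0.9, -0.1, -3.2]
opening: 0.0168
ring [0.6056 0.0024] under z 0.151 wyaw -0.289 F [ 0.9 -0.1 -3.2] M [ 0.01  0.05 -0.02]
[ [-0.0135, -0.0326, 0.0001] , [-0.0001, -0.0005, -0.0234] ]
[ [-0.0128, -0.0329, 0.0001] , [-0.0001, -0.0005, -0.0234] ]
[ [-0.012, -0.0332, 0.0001] , [-0.0001, -0.0005, -0.0234] ]
[ [-0.0112, -0.0335, 0.0001] , [-0.0001, -0.0005, -0.0234] ]
[ [-0.0104, -0.0337, 0.0001] , [-0.0001, -0.0005, -0.0234] ]
```

View pics/top8.png

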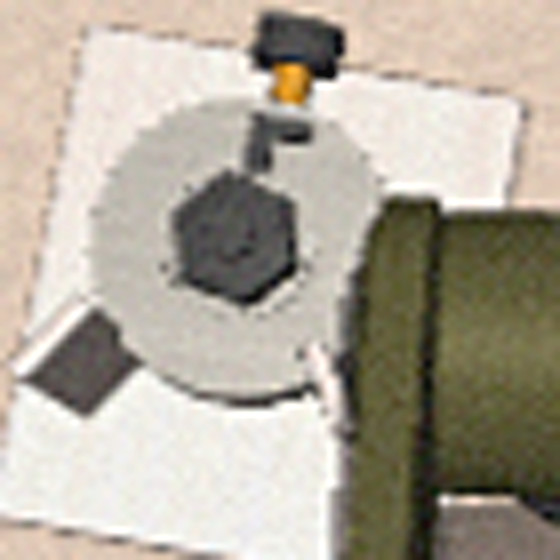

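View pics/scene8.png

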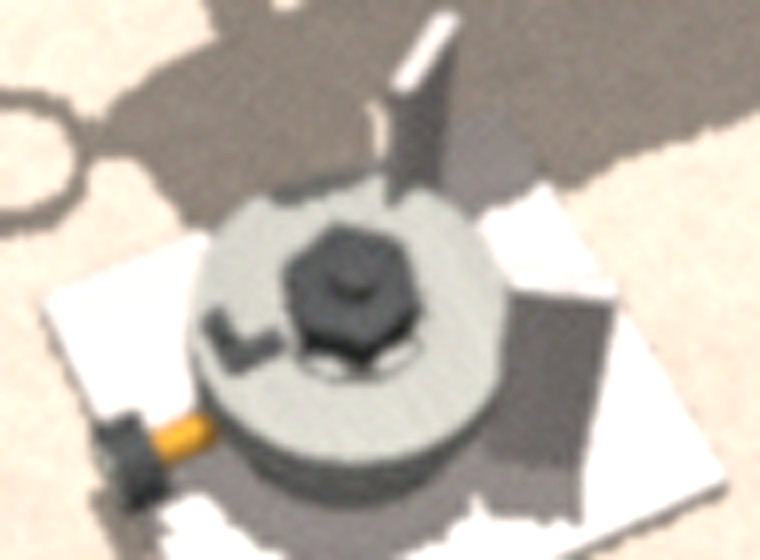

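Both views show the pointer side by side with the lug, with no gap (top crop (260,145) against (295,130); scene crop (240,345)). I'll cross-check with the hexagon's angle and carry on.

```bash
python3 - <<'E'
from react import *
for n,roi in(("top",(245,176,275,204)),("scene",(312,236,346,266))):
    d=np.load(f"pics/{n}8.npz")
    px=hexcontour(d,roi,72)
    for y0 in (0.0,.133,.3,):
        x,l=fithex(d,px,(.5833,.1700),y0,-.16); print(n,np.round(x,4),[a[3] for a in l])
E
python3 -m inch '[[[-0.0135,-0.0326,0],[0,0,-0.0234],0],[[-0.0128,-0.0329,0],[0,0,-0.0234],0],[[-0.012,-0.0332,0],[0,0,-0.0234],0],[[-0.0112,-0.0335,0],[0,0,-0.0234],0],[[-0.0104,-0.032,0],[0,0,-0.0234],0]]'
python3 - <<'E'
from nav import *
ring();rows(np.array([.5241,-.1434,.06]),2.9696,4)
E
```

```text
top [ 0.583   0.1693  0.1769 -0.0009] [np.float64(0.3), np.float64(-0.19), np.float64(0.08), np.float64(0.04), np.float64(-0.06), np.float64(-0.48)]
top [ 0.583   0.1693  0.1769 -0.0009] [np.float64(0.3), np.float64(-0.19), np.float64(0.08), np.float64(0.04), np.float64(-0.06), np.float64(-0.48)]
top [ 0.5831  0.1693  0.223  -0.0009] [np.float64(0.26), np.float64(-0.18), np.float64(0.08), np.float64(-0.03), np.float64(-0.03), np.float64(-0.71)]
scene [ 0.5835  0.1703  0.1281 -0.002 ] [np.float64(-0.11), np.float64(0.16), np.float64(-0.07), np.float64(0.13), np.float64(-0.21), np.float64(0.48)]
scene [ 0.5836  0.1703  0.1319 -0.0019] [np.float64(-0.19), np.float64(0.19), np.float64(0.01), np.float64(0.17), np.float64(-0.25), np.float64(0.34)]
scene [ 0.5835  0.1703  0.1371 -0.002 ] [np.float64(-0.12), np.float64(0.21), np.float64(-0.07), np.float64(0.12), np.float64(-0.2), np.float64(0.45)]
clock: 19.73
eef_pos: [0.5239, -0.1447, 0.1578]
ee_rot: [0.085, 0.996, 0.0, -0.003]
force: [0.5, 0.2, -2.6]
opening: 0.0168
ring [ 0.6266 -0.1623] under z 0.1478 wyaw -0.17 F [ 0.5  0.2 -2.6] M [ 0.01  0.14 -0.03]
[ [-0.0002, 0.0003, 0.0244] , [-0.0001, -0.0017, 0.0005] ]
[ [-0.0001, 0.0003, 0.0244] , [-0.0001, -0.0017, 0.0005] ]
[ [-0.0001, 0.0003, 0.0244] , [-0.0001, -0.0017, 0.0005] ]
[ [-0.0, 0.0003, 0.0244] , [-0.0001, -0.0017, 0.0005] ]
```

```bash
python3 -m inch '[[[0,0,0.03],[0,-0.0017,0],0],[[0,0,0.04],[0,-0.0017,0],0],[[0,0,0.04],[0,-0.0017,0],0],[[0,0,0.015],[0,0,0],0],[[0,0,0],[0,0,0],0]]'
python3 - <<'E'
from nav import *
ring();rows(np.array([.5241,-.1434,.0133]),2.9696,1); show()
E
```

```text
clock: 20.35
eef_pos: [0.5236, -0.1449, 0.0284]
ee_rot: [0.087, 0.996, -0.0, -0.001]
force: [1.1, 0.8, -2.0]
opening: 0.0166
ring [ 0.6263 -0.1629] under z 0.0189 wyaw -0.1733 F [ 1.1  0.8 -2. ] M [-0.08  0.07 -0.02]
[ [-0.0002, 0.0016, 0.0151] , [-0.0004, -0.0025, -0.0013] ]
t 20.35 p [ 0.5236 -0.1449  0.0284] yaw 2.9683 z [-2.5e-03  1.0e-04 -1.0e+00] F [ 1.1  0.8 -2. ] M [-0.08  0.07 -0.02] open 0.0166 q [-3.370e-01  5.420e-01  1.704e+00 -1.000e-03  8.990e-01 -1.734e+00]
```

```bash
python3 -m inch '[[[0,0,0.009],[0,-0.0025,0],0],[[0,0,0.003],[0,0,0],0],[[0,0,0],[0,0,0],0]]'
python3 - <<'E'
from nav import *
ring()
E
python3 -m inch '[[[0,0,0.002],[0,0,0],0],[[0,0,0],[0,0,0],0]]'
python3 - <<'E'
from nav import *
ring(); show()
E
```

```text
clock: 20.72
eef_pos: [0.5252, -0.1451, 0.0186]
ee_rot: [0.086, 0.996, -0.001, 0.002]
force: [-0.2, -0.2, -3.0]
opening: 0.0165
ring [ 0.6279 -0.1631] under z 0.0097 wyaw -0.173 F [-0.2 -0.2 -3. ] M [ 0.05  0.11 -0.04]
clock: 20.98
eef_pos: [0.5256, -0.1453, 0.0172]
ee_rot: [0.086, 0.996, -0.001, 0.003]
force: [0.5, -0.7, -2.7]
opening: 0.0166
ring [ 0.6282 -0.1632] under z 0.0084 wyaw -0.1731 F [ 0.5 -0.7 -2.7] M [ 0.03  0.12 -0.08]
t 20.975 p [ 0.5256 -0.1453  0.0172] yaw 2.9684 z [ 0.0054 -0.0022 -1.    ] F [ 0.5 -0.7 -2.7] M [ 0.03  0.12 -0.08] open 0.0166 q [-0.337  0.561  1.706 -0.     0.868 -1.734]
```

```bash
python3 -m inch '[[[0.001,0,0.002],[-0.001,0.005,0],0],[[0,0,0.002],[0,0,0],0],[[0,0,0],[0,0,0],0]]'
python3 - <<'E'
from nav import *
ring(); show()
E
```

```text
clock: 21.35
eef_pos: [0.5248, -0.1452, 0.0133]
ee_rot: [0.087, 0.996, -0.0, 0.001]
force: [-1.0, 0.7, 0.3]
opening: 0.0165
ring [ 0.6274 -0.1632] under z 0.0041 wyaw -0.1732 F [-1.   0.7  0.3] M [ 0.04  0.25 -0.03]
t 21.35 p [ 0.5248 -0.1452  0.0133] yaw 2.9684 z [ 1.e-03 -5.e-04 -1.e+00] F [-1.   0.7  0.3] M [ 0.04  0.25 -0.03] open 0.0165 q [-0.337  0.568  1.706 -0.     0.866 -1.735]
```

Touching down at the original height: the force went from -3 N to 0. I'll open gently and lift.

```bash
python3 -m inch '[[[0,0,0],[0,0,0],0.3],[[0,0,0],[0,0,0],0.5],[[0,0,0],[0,0,0],0.8],[[0,0,0],[0,0,0],1],[[0,0,0],[0,0,0],1]]'
python3 -m inch '[[[0,0,0],[0,0,0],1],[[0,0,-0.02],[0,0,0],1],[[0,0,-0.04],[0,0,0],1],[[0,0,-0.05],[0,0,0],1],[[0,0,-0.05],[0,0,0],1]]'
python3 - <<'E'
from nav import *
show()
E
```

```text
clock: 21.98
eef_pos: [0.5253, -0.1454, 0.0137]
ee_rot: [0.087, 0.996, -0.0, 0.001]
force: [0.6, -0.5, -0.6]
opening: 0.0853
clock: 22.6
eef_pos: [0.5232, -0.1447, 0.1744]
ee_rot: [0.087, 0.996, 0.001, -0.003]
force: [0.3, -0.4, -0.0]
opening: 0.0852
t 22.6 p [ 0.5232 -0.1447  0.1744] yaw 2.9683 z [-0.0052  0.0017 -1.    ] F [ 0.3 -0.4 -0. ] M [ 0.03 -0.05 -0.  ] open 0.0852 q [-0.337  0.34   1.606 -0.     1.201 -1.735]
```

```bash
python3 -m inch '[[[0.04,-0.03,-0.02],[0,0,0],1],[[0.04,-0.03,-0.02],[0,0,0],1],[[0.04,-0.03,-0.02],[0,0,0],1],[[0.03,-0.03,-0.01],[0,0,0],1],[[0,0,0],[0,0,0],1]]'
python3 - <<'E'
from nav import *
from bench import get_image
show()
for n in("top","scene"):
    d=get_image(n);np.savez(f"pics/{n}9.npz",**d);cv2.imwrite(f"pics/{n}9.png",cv2.convertScaleAbs(d["frame"][:,:,::-1],alpha=1.4))
E
```

```text
clock: 23.22
eef_pos: [0.3511, -0.2396, 0.2512]
ee_rot: [0.086, 0.996, -0.002, 0.001]
force: [-0.3, 0.3, 0.5]
opening: 0.0856
t 23.225 p [ 0.3511 -0.2396  0.2512] yaw 2.9695 z [ 0.0024 -0.0032 -1.    ] F [-0.3  0.3  0.5] M [-0.01 -0.01 -0.01] open 0.0856 q [-6.850e-01 -3.000e-03  1.822e+00 -1.000e-03  1.319e+00 -2.083e+00]
```

View pics/top9.png

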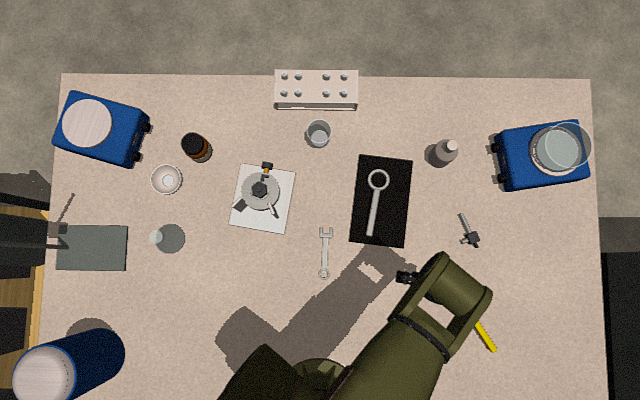

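View pics/scene9.png

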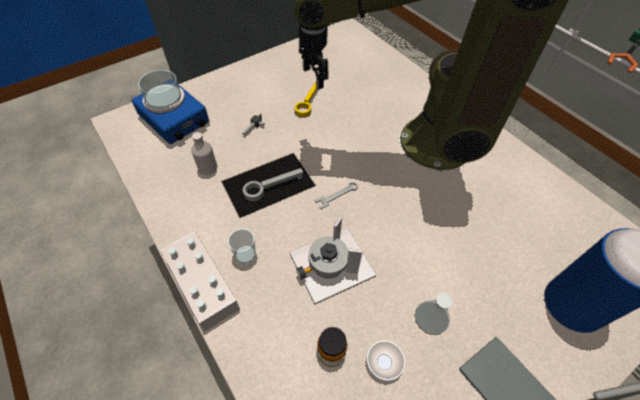

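```bash
python3 - <<'E'
from react import *
T=np.load("pics/top9.npz");S=np.load("pics/scene9.npz")
a=cv2.resize(T["frame"][160:225,225:300,::-1],None,fx=7,fy=7,interpolation=cv2.INTER_CUBIC)
b=cv2.resize(S["frame"][228:293,285:335,::-1],None,fx=5,fy=5,interpolation=cv2.INTER_CUBIC)
im=np.zeros((460,780,3),np.uint8);im[:455,:525]=a;im[:325,527:777]=b
cv2.imwrite("pics/fin.png",cv2.convertScaleAbs(im,alpha=1.6))
for n,d,roi in(("top",T,(245,176,275,204)),("scene",S,(312,236,346,266))):
    x,l=fithex(d,hexcontour(d,roi,72),(.5833,.17),.133,-.16);print(n,np.round(x,4))
    # bystander drift: colour change vs start outside arm/reactor/wrench
    f0=np.load(f"pics/{n}0.npz")["frame"].astype(int);df=cv2.GaussianBlur(abs(d["frame"]-f0).max(-1).astype(np.float32),(0,0),1)
    for nm,p in dict(spanner=(.47,.0,.005),beaker=(.73,.01,.04),bottle=(.7,-.37,.07),jar=(.7,.35,.05),flask=(.47,.41,.04),boss=(.47,-.41,.015),dish=(.61,.42,.015)).items():
        u,v=proj(d,p).astype(int); print(nm,(u,v),round(float(df[max(v-14,0):v+14,max(u-14,0):u+14].max()),0),end="; ")
    print()
E
```

```text
top [ 0.5832  0.1695  0.1408 -0.0008]
spanner (np.int64(320), np.int64(233)) 9.0; beaker (np.int64(318), np.int64(142)) 8.0; bottle (np.int64(454), np.int64(151)) 9.0; jar (np.int64(199), np.int64(150)) 13.0; flask (np.int64(174), np.int64(230)) 8.0; boss (np.int64(464), np.int64(235)) 9.0; dish (np.int64(176), np.int64(183)) 9.0; 
scene [ 0.5834  0.1702  0.1233 -0.0014]
spanner (np.int64(325), np.int64(204)) 3.0; beaker (np.int64(250), np.int64(244)) 3.0; bottle (np.int64(198), np.int64(148)) 6.0; jar (np.int64(332), np.int64(340)) 7.0; flask (np.int64(421), np.int64(308)) 4.0; boss (np.int64(257), np.int64(124)) 7.0; dish (np.int64(379), np.int64(347)) 3.0;
```

View pics/fin.png

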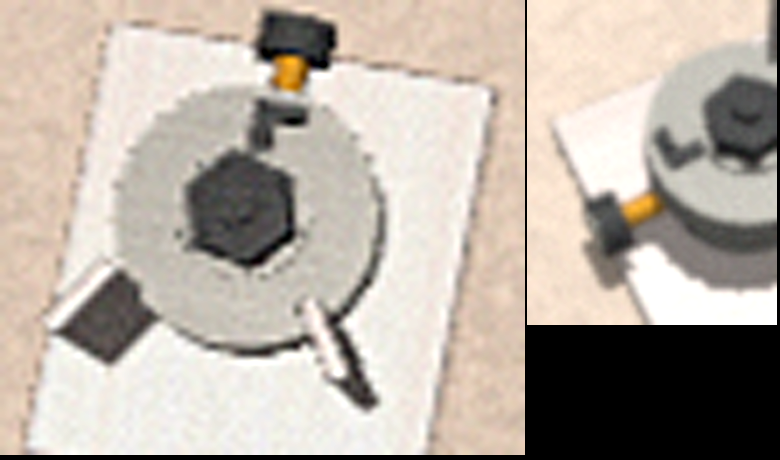

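The pointer (top crop (262,130)) is flush against the lug at (285,112). The hexagon angle is 0.141 rad (top) and 0.123 rad (scene), against 0.133 predicted for home. The bystanders are unmoved and the wrench lies on the mat, so I'll hand in.

```bash
python3 -c "
from bench import ticket
print(ticket.sign_off())"
```

```text
the job is handed in; nothing more can be done
None
```

The nut is home against the stop lug, the wrench is back on the mat and released, and I handed the job in at about 23 s of the 69 s allowed. No verdict is reported.

- **Turning:** I took the steel wrench from the mat and turned the nut clockwise in three strokes. For each new stroke I lifted the ring off and set it back on the nut. The last stroke ended in a hard stop at roughly 2.6 N m by my estimate, against the nut's own friction of about 0.45 N m.
- **Nut check:** In both views the pointer lies against the lug with no visible gap. The hexagon's angle read 0.141 rad from the top camera and 0.123 rad from the scene camera, where 0.133 is expected at home. An earlier top reading, taken with the arm partly in view, was 0.177, so I trust these angles only to about 0.04 rad. The rise in torque at the stop is the stronger evidence.
- **Wrench check:** The wrench lies flat, right way up and wholly on the mat, within about 2–3 mm of where it started.
- **Bystanders and forces:** The listed bystanders show no change from the first pictures. The yellow wrench I could only check by eye, because the arm partly hid it in the last views. The largest wrist force I read was about 12 N, and the robot ended clear of everything.

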